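# Sort kiln props into the slide box

### The arm

A 7-joint arm with a two-finger parallel gripper is mounted at the origin on the work surface. World frame = base frame: x ahead of the robot, y to its left, z up, the work surface at z = 0. Lengths are in m, angles in rad, forces in N, time in s.
With the tool pointing down it reaches from about 0.425 to 1.025 m from the base axis. Payload 9.4 kg.
Tool frame: the origin (TCP) lies midway between the tips of the shut fingers; the grasp point (between the pads) lies 19 mm behind it (ctrl.grasp_offset is the distance from the TCP to the grasp point, in m); z points along the fingers, y is the direction in which the jaws open and shut (so a half turn about z gives the same grasp; the last joint's range is limited). The gripper opens to 85 mm and grips with 20 to 120 N. Pads are 22 mm wide; open, the fingers measure 114 mm over their backs; the gripper's body (76 mm by 85 mm) begins 54 mm behind the grasp point. The pads swing forward as they close: fully open they stand 13 mm farther back than shut.
Start: joints at [-1.184, 0.599, -0.003, 1.599, 0.002, 0.943, -0.08], TCP at [0.324, 0.648, 0.204] pointing down, gripper open.
Joint ranges: [-2.57, 2.57], [-0.35, 1.97], [-1.29, 1.29], [0.11, 2.56], [-1.05, 4.19], [0.11, 1.86], [-2.63, 2.63]. Speed limits (rad/s): [2.22, 2.22, 3.01, 3.01, 3.14, 3.14, 3.14].

### API

Orientations are given as a unit quaternion [x, y, z, w].
In Python, from cell import ctrl gives the robot as it stands.
- The arm moves only by the shell command python3 -m creep 'ROWS' [FORCE]. ROWS is JSON, a list of rows, each a list of 7 numbers: the shift along the world's x, y, z as a fraction of full scale, then the turn, a rotation vector about the world's x, y, z as a fraction of full scale, then the opening, from -1 (shut) to 1 (fully open), so that 0 is half open. A call has 1 to 10 rows; each row shifts and turns the commanded pose from where the row before left it; what a row does not reach is not made up. Full scale, the value 1, is 0.25 m for a shift and 30 degrees for a turn. A row lasts 1/10 s, in which the tool goes at most 50 mm and 8.59 degrees, less where a joint would pass 70% of its speed; a pose out of reach is approached as far as the arm can. A call with a number of a shift or a turn outside -1 to 1 is refused whole. A call with a gripper value outside its range is refused whole. The fingers move at their own pace and stop on an object; FORCE is the grip in N (left out, the last holds). Time passes only in rows, so rows that do not move let the fingers close. It gives the time, the measured TCP pose, the force and the opening at its end, in the units of the state.
- ctrl.get_obs(): the state, without advancing time (a new reading comes with each control period).
- ctrl.get_image(name): name is "side" or "top"; returns the picture (400x640x3 uint8, blue, green, red); there is no depth.
- ctrl.calibration(name): a dict with "fx", "fy", "cx", "cy" (pixels), "world_to_cam" (4x4, takes a point from world to camera coordinates). Camera axes: x right, y down, z forward; pixel columns grow to the right and rows downward; lengths in m; the calibration is good to about 2 mm. A picture is of the moment at which its call begins. calibration takes no time and is no camera call.
- ctrl.sign_off(): hands the job in, once; it reports no verdict.
Trained networks look in the newest picture that a camera, given by its name, has taken for a name from the list of things; names that differ only in an ending like _2 or _b are one class to them, and where a whole thing is asked for, a point or a joint stands for the part that bears it (a point fixed in the world has none). Each returns a list of dicts, best first, with "score" (0 to 1); they miss things now and then, are a little off and sometimes report something else, mostly with a low value. They report only what shows in the picture. A call takes as long as a camera call.
- ctrl.look_for(camera, thing): "location" ([column, row] in pixels, amid what is visible of it).
The state is a dict: "time": time; "q": joint angles; "qvel": joint speeds; "effort": joint torques, N m; "position": TCP position; "tool_rot": TCP orientation; "ft_force": force on the tool from outside, world axes, zero at the start; "ft_torque": the same for the moment, N m; "width": finger opening in m.
Only numpy, scipy, OpenCV 4.12 (cv2) and the standard library are available. Lean on these libraries where they do the work, as an engineer would, in place of code of your own. Each camera call takes 0.05 s, during which the arm holds its last target.

### The job

Slide the cover of the wooden box fully open and take out the short kiln props that were put in it by mistake, laying them flat on the ware board. Then lay every medium-length (90 mm) prop from the table flat in a slot of its own in the box, leaving the short one and the long one on the table where they are, and slide the cover fully home. Do not disturb the other things on the table.

Things in the scene. Friction and masses are not known exactly. Their poses are not given: they have to be found in the camera images.
- propbox: wooden slide box fixed to the table; origin on the table under the centre of its four-slot compartment (98 mm along x, 250 mm along y); x is the cover's opening direction, away from the robot. Front wall (outer face x = -55 mm) and rear deck (x = 49 to 165 mm) are 36 mm high; side walls with runners (outer faces y = +-131 mm) 54 mm. Four slots run along x, centres at y = -81, -27, 27, 81 mm
- slots (a point): centre of the compartment, at the level of the slot floors, 8 mm above the table. Each slot is 32 mm wide, 98 mm long, 8 mm deep; the flat lands between slots (22 mm wide) and outside them (28 mm) are 16 mm above the table. The cover's underside is 38 mm above the table, so a prop lying on a land, or on another prop, jams it
- cover (a joint): flat plywood cover, 110 x 248 x 6 mm, sliding over the compartment or back over the rear deck; value in m: 0 = closed (fully home), 0.108 = fully open (all slots free), starts 0 to 0.03. Its top is 44 mm above the table. About 1.5 N of friction; stays where it is left; stops at both ends. It hides the props in the slots
- cover_grip (a point): middle of the cover's handle, 64 mm above the table: a dark wooden bar on the middle of the cover (above the box's origin when closed), 14 mm thick along the box's x, 70 mm long along its y, rising from the cover's top (44 mm above the table) to 70 mm
- wareboard: plank ware board fixed to the table, 180 (x) x 130 (y) x 12 mm thick, right of the box; origin on the table under its centre; begins empty
- prop1: square fireclay kiln prop (buff tube, shown by a dark bore in each end), 26 x 26 mm in section, 90 mm long, about 110 g: the length that suits the slots; starts on the table left of the box, may be absent (three or four are there); origin at its centre, x along its length
- prop2: square fireclay kiln prop (buff tube, shown by a dark bore in each end), 26 x 26 mm in section, 90 mm long, about 110 g: the length that suits the slots; starts on the table left of the box, may be absent (three or four are there); origin at its centre, x along its length
- prop3: square fireclay kiln prop (buff tube, shown by a dark bore in each end), 26 x 26 mm in section, 90 mm long, about 110 g: the length that suits the slots; starts on the table left of the box, may be absent (three or four are there); origin at its centre, x along its length
- prop4: square fireclay kiln prop (buff tube, shown by a dark bore in each end), 26 x 26 mm in section, 90 mm long, about 110 g: the length that suits the slots; starts on the table left of the box, may be absent (three or four are there); origin at its centre, x along its length
- short1: square fireclay kiln prop (buff tube, shown by a dark bore in each end), 26 x 26 mm in section, 66 mm long, about 80 g: too short; starts in one of the slots, under the cover, may be absent (two or three are there); origin at its centre, x along its length
- short2: square fireclay kiln prop (buff tube, shown by a dark bore in each end), 26 x 26 mm in section, 66 mm long, about 80 g: too short; starts in one of the slots, under the cover, may be absent (two or three are there); origin at its centre, x along its length
- short3: square fireclay kiln prop (buff tube, shown by a dark bore in each end), 26 x 26 mm in section, 66 mm long, about 80 g: too short; starts in one of the slots, under the cover, may be absent (two or three are there); origin at its centre, x along its length
- short4: square fireclay kiln prop (buff tube, shown by a dark bore in each end), 26 x 26 mm in section, 66 mm long: too short; lies on the table among the others and is to be left there; origin at its centre, x along its length
- long1: square fireclay kiln prop (buff tube, shown by a dark bore in each end), 26 x 26 mm in section, 114 mm long: too long for the slots; lies on the table among the others and is to be left there; origin at its centre, x along its length
- slipbottle: bystander: grey bottle, 56 mm diameter, 150 mm tall, behind the box; origin under its centre
- potlid: bystander: domed clay pot lid, 100 mm diameter, 50 mm high, front left; origin under its centre
- cup: bystander: white cup, 72 mm diameter, 85 mm high, back left; origin under its centre
- sponge: bystander: yellow sponge, 90 x 50 x 30 mm, on the table at far left; origin under its centre
- brush: bystander: brush, 180 mm long, lying between robot and box; origin under it
- rib: bystander: flat wooden rib, 100 x 50 x 6 mm, behind the ware board; origin under its centre

How it is judged:
By the outcome, as a careful person would: the job done as asked, in the order asked, and still so for the second after the job is handed in, with the robot touching nothing.
Of prop1, prop2, prop3, prop4 only 3 to 4 are there at a start; the rules pass over those that are not, and their reading is None.
Of short1, short2, short3 only 2 to 3 are there at a start; the rules pass over those that are not, and their reading is None.
At some moment in a run one of prop1, prop2, prop3, prop4 may be knocked a few centimetres aside while the robot is not near it.
Once in a run the grip may slacken for a moment while it holds something.
It also fails if it takes over 210 s, if anything falls off the work surface, if the arm or the gripper's body presses on something with over 40 N, if the wrist force passes 120 N, or if a joint passes its speed limit or range.

## Working session

There is one attempt and no reset: what is moved stays moved. The work goes in short steps, Python scripts to look and compute and a shell command to move; the robot and the scene stay as the last step left them, time stands still between calls to the robot, and variables do not carry over. Pictures are saved under pics/ and viewed, and the job is handed in when it is done.

```bash
ls; mkdir -p pics; python3 - <<'E'
from cell import ctrl
import cv2,numpy as np
for n in("side","top"):
    cv2.imwrite(f"pics/{n}0.png",ctrl.get_image(n))
    c=ctrl.calibration(n);print(n,{k:np.round(v,4).tolist() for k,v in c.items()})
print(ctrl.get_obs(),ctrl.grasp_offset)
E
```

```text
pics
side {'fx': 489.0646, 'fy': 489.0646, 'cx': 314.9325, 'cy': 205.4476, 'world_to_cam': [[-0.7371, -0.6755, -0.0212, 0.4351], [-0.4042, 0.4658, -0.7872, 0.2344], [0.5416, -0.5717, -0.6163, 1.3625], [0.0, 0.0, 0.0, 1.0]]}
top {'fx': 409.7311, 'fy': 409.7311, 'cx': 317.2653, 'cy': 190.6819, 'world_to_cam': [[0.1013, -0.9949, 0.0021, 0.0276], [-0.9726, -0.0994, -0.2103, 0.5547], [0.2094, 0.0193, -0.9776, 1.3157], [0.0, 0.0, 0.0, 1.0]]}
{'time': 0.1, 'q': array([-1.18369485,  0.60005668, -0.00254889,  1.60004515,  0.00180927,
        0.9429103 , -0.07981024]), 'qvel': array([-0.00129265, -0.00126885,  0.00055717, -0.00216236,  0.00051628,
       -0.00099781,  0.00067006]), 'effort': array([ 5.47922391e-03, -7.77990961e+01,  1.56958412e+00, -2.58628356e+01,
        1.26096985e-02,  5.47240401e-03,  1.89721902e-05]), 'position': array([0.32413734, 0.64799084, 0.2031966 ]), 'tool_rot': array([ 2.29799387e-01,  9.73237761e-01, -7.02200610e-04, -9.57966881e-05]), 'ft_force': array([-0.06091439,  0.98387154, -1.50559226]), 'ft_torque': array([ 0.01638627,  0.04507231, -0.01552779]), 'width': 0.08572626830845723} 0.0187
```

View pics/side0.png

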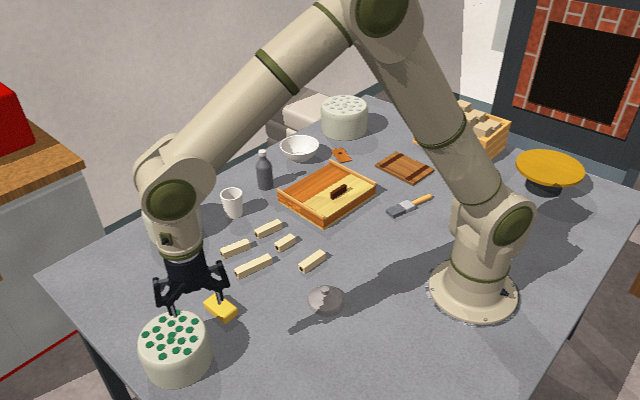

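View pics/top0.png

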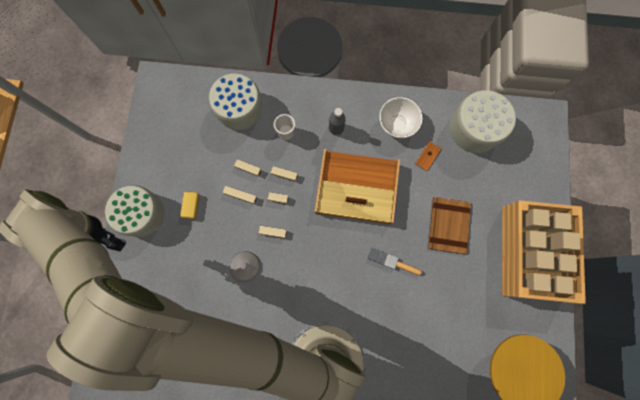

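```bash
cat > h.py <<'E'
from cell import ctrl
import cv2,numpy as np
from scipy.optimize import least_squares
from scipy.spatial.transform import Rotation as R
C={n:ctrl.calibration(n) for n in("side","top")}
def K(n):
    c=C[n];return np.array([[c["fx"],0,c["cx"]],[0,c["fy"],c["cy"]],[0,0,1.]])
def proj(n,P):
    P=np.atleast_2d(P);W=np.array(C[n]["world_to_cam"])
    p=(P@W[:3,:3].T+W[:3,3])@K(n).T
    return p[:,:2]/p[:,2:]
def ray(n,uv):
    W=np.array(C[n]["world_to_cam"]);d=W[:3,:3].T@np.linalg.inv(K(n))@np.array([uv[0],uv[1],1.])
    return -W[:3,:3].T@W[:3,3],d/np.linalg.norm(d)
def at_z(n,uv,z):
    o,d=ray(n,uv);return o+d*(z-o[2])/d[2]
def tri(us,ut):
    o1,d1=ray("side",us);o2,d2=ray("top",ut)
    A=np.array([d1,-d2]).T;s=np.linalg.lstsq(A,o2-o1,rcond=None)[0]
    a,b=o1+s[0]*d1,o2+s[1]*d2
    return (a+b)/2,np.linalg.norm(a-b)
def snap(n,name,crop=None,k=1):
    im=ctrl.get_image(n);np.save(f"pics/{n}.npy",im)
    if crop:
        x0,y0,x1,y1=crop;im=im[y0:y1,x0:x1]
    cv2.imwrite(f"pics/{name}.png",cv2.resize(im,None,fx=k,fy=k,interpolation=cv2.INTER_CUBIC))
def box(c,yaw,L,W=.026,z0=0,z1=.026):
    r=np.array([np.cos(yaw),np.sin(yaw),0]);s=np.array([-r[1],r[0],0])
    return np.array([[c[0],c[1],z]+a*L/2*r+b*W/2*s for a in(-1,1) for b in(-1,1) for z in(z0,z1)])
E
python3 - <<'E'
from h import *
snap("top","t1",(210,140,490,270),2.85)
snap("side","s1",(200,140,460,330),3)
for t in ["prop1","short4","long1","propbox","cover_grip","wareboard","cover"]:
    for n in("top","side"):
        print(t,n,[(np.round(d["location"],1).tolist(),round(d["score"],2)) for d in ctrl.look_for(n,t)])
E
```

```text
prop1 top [([272.3, 229.7], 0.72), ([284.2, 170.7], 0.71), ([249.6, 167.1], 0.66)]
prop1 side [([312.4, 266.0], 0.74), ([266.8, 232.7], 0.68), ([231.1, 251.0], 0.62)]
short4 top [([274.9, 199.6], 0.65)]
short4 side [([284.6, 245.9], 0.63)]
long1 top [([242.7, 192.7], 0.73), ([277.3, 199.0], 0.5)]
long1 side [([249.7, 267.0], 0.8)]
propbox top [([359.4, 189.6], 0.81)]
propbox side [([327.4, 192.3], 0.94)]
cover_grip top [([355.0, 202.2], 0.86)]
cover_grip side [([335.8, 196.0], 0.86), ([406.7, 206.8], 0.42)]
wareboard top [([450.4, 224.0], 0.88)]
wareboard side [([403.5, 166.8], 0.64)]
cover top [([354.4, 200.6], 0.86), ([247.3, 266.8], 0.54)]
cover side [([340.8, 197.5], 0.92)]
```

View pics/t1.png

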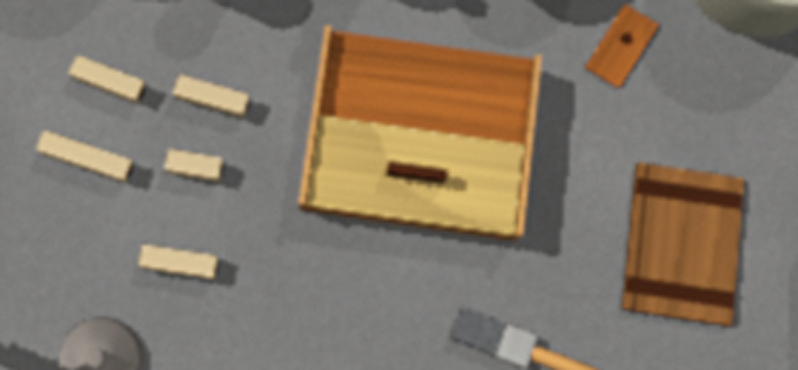

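View pics/s1.png

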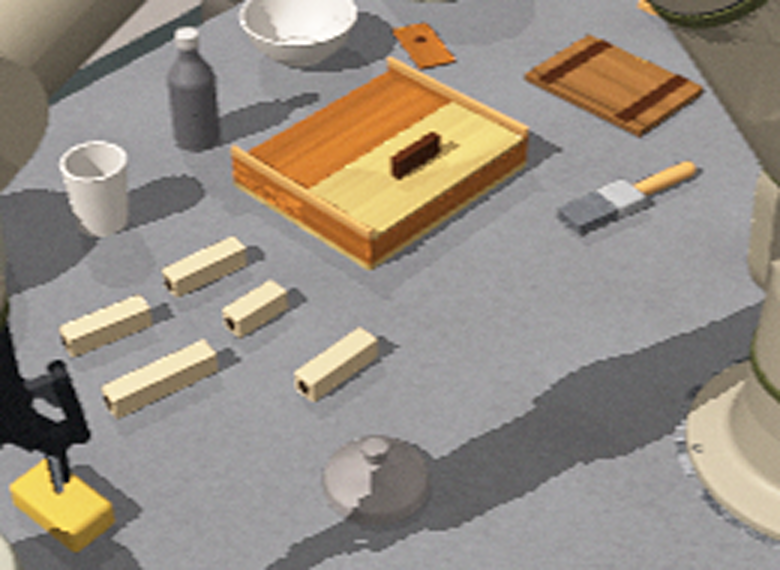

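```bash
cat >> h.py <<'E'
def fitbox(pt,ps,zt=.054):
    # order RL, RR, FL, FR top outer corners
    L=np.array([[.165,.131],[.165,-.131],[-.055,.131],[-.055,-.131]])
    def P(p):
        c,s=np.cos(p[2]),np.sin(p[2]);return np.c_[p[0]+c*L[:,0]-s*L[:,1],p[1]+s*L[:,0]+c*L[:,1],np.full(4,p[3])]
    f=lambda p:np.r_[(proj("top",P(p))-pt).ravel(),(proj("side",P(p))-ps).ravel()]
    r=least_squares(f,[.65,-.1,0,zt],loss="soft_l1");return r.x,np.round(r.fun,1)
def mask(n,im):
    h=cv2.cvtColor(im,cv2.COLOR_BGR2HSV)
    return cv2.inRange(h,(10,35,70),(32,150,255))
def hullmask(n,B,k=4):
    m=np.zeros((400*k,640*k),np.uint8);h=cv2.convexHull(((proj(n,B)+.5)*k-.5).astype(np.float32))
    cv2.fillConvexPoly(m,np.round(h*16).astype(np.int32),255,shift=4);return cv2.resize(m,(640,400),interpolation=cv2.INTER_AREA).astype(float)/255
def mom(m):
    v,u=np.nonzero(m);w=m[v,u].astype(float);w/=w.sum();c=np.array([w@u,w@v]);d=np.c_[u,v]-c
    S=(d*w[:,None]).T@d;return c,.5*np.arctan2(2*S[0,1],S[0,0]-S[1,1]),w.size
def blob(n,im,uv,rad=30):
    k,lab,st,ce=cv2.connectedComponentsWithStats(mask(n,im))
    i=1+np.argmin([np.hypot(*(ce[j]-uv))+(1e3 if st[j,4]<40 else 0) for j in range(1,k)])
    m=(lab==i).astype(np.uint8)
    m=cv2.morphologyEx(m,cv2.MORPH_CLOSE,np.ones((3,3)))
    return m.astype(float)
def fitprop(uvt,uvs,L,z=None,views=("top","side")):
    obs={}
    for n,uv in zip(("top","side"),(uvt,uvs)):
        if n in views and uv is not None: obs[n]=mom(blob(n,np.load(f"pics/{n}.npy"),uv))
    def f(p):
        z0=p[3] if z is None else z;r=[]
        for n in obs:
            B=box(p[:2],p[2],L,z0=z0,z1=z0+.026);c,a,s=mom(hullmask(n,B))
            da=(a-obs[n][1]+np.pi/2)%np.pi-np.pi/2
            r+=[*(c-obs[n][0]),da*10]
        return r
    n=list(obs)[0];p0=at_z(n,obs[n][0],.013)
    best=None
    for y0 in (1.57,1.1,2.0):
        x0=[p0[0],p0[1],y0]+([] if z is not None else [0.])
        r=least_squares(f,x0,diff_step=None,x_scale=[.01,.01,.1]+([] if z is not None else [.01]),method="trf",jac=lambda p:np.array([(np.array(f(p+e))-np.array(f(p-e)))/(2*e.max()) for e in np.diag(([.002,.002,.05,.002])[:len(p)])]).T)
        if best is None or r.cost<best.cost: best=r
    return best.x,np.round(best.fun,2),[o[2] for o in obs.values()]
E
python3 - <<'E'
from h import *
t=lambda a:np.array(a)/2.85+[210,140]
s=lambda a:np.array(a)/3+[200,140]
print(fitbox(t([(325,27),(542,57),(300,207),(524,236)]),s([(233,150),(389,60),(373,237),(527,130)])))
for nm,a,b,L in [("A",(249,167),(231,251),.09),("B",(284,171),(267,232),.09),("C",(272,230),(312,266),.09),("S",(275,199),(285,246),.066),("L",(242,193),(250,267),.114)]:
    p,f,n=fitprop(a,b,L);print(nm,np.round(p,4),f,n)
    p,f,n=fitprop(a,b,L,z=0);print(nm,np.round(p,4),f,n)
def cor(uvt,uvs):
    P,e=tri(uvs,uvt);print(np.round(P,4),round(e,4))
cor((355,202.2),(335.8,196))
print(at_z("top",(450.4,224),.012),at_z("side",(403.5,166.8),.012))
E
```

```text
(array([ 0.52696201, -0.05121732, -0.03375422,  0.04862289]), array([ 0.3,  0.7, -0.3,  0. ,  0.5, -0.1, -0.1,  0.3, -0.6,  0.6, -0.1,
       -0.2, -0.6, -0.4,  0.4, -0.1]))
A [0.6144 0.3365 1.2922 0.0042] [ 0.35  0.6   0.04 -0.59 -0.18  0.  ] [240, 350]
A [0.6164 0.3357 1.2943] [ 0.85  0.4   0.03 -0.63  0.4  -0.04] [240, 350]
B [0.6067 0.2063 1.375  0.0027] [ 0.24  0.43 -0.01 -0.42 -0.14  0.  ] [250, 313]
B [0.608  0.2058 1.3735] [ 0.5   0.31  0.   -0.48  0.26 -0.02] [250, 313]
C [0.4012 0.2214 1.5177 0.0017] [ 0.18  0.3   0.05 -0.33 -0.03 -0.06] [253, 357]
C [0.4017 0.2211 1.5177] [ 0.37  0.22  0.05 -0.35  0.18 -0.05] [253, 357]
S [0.5189 0.2176 1.4813 0.0025] [ 0.26  0.39 -0.1  -0.37 -0.1   0.14] [188, 253]
S [0.5199 0.2171 1.4818] [ 0.51  0.26 -0.09 -0.45  0.29  0.14] [188, 253]
L [0.5164 0.35   1.3385 0.0033] [ 0.26  0.41  0.03 -0.57 -0.12 -0.01] [302, 479]
L [0.5176 0.3492 1.339 ] [ 0.68  0.28  0.02 -0.53  0.33 -0.01] [302, 479]
[ 0.5297 -0.0448  0.0391] 0.0074
[ 0.48957129 -0.37933327  0.012     ] [ 0.48316813 -0.37425416  0.012     ]
```

```bash
python3 - <<'E'
from h import *
t=lambda a:np.array(a)/2.85+[210,140]
s=lambda a:np.array(a)/3+[200,140]
pt=t([(325,27),(542,57),(300,207),(524,236)]);ps=s([(233,150),(389,60),(373,237),(527,130)])
print(fitbox(pt,ps)[0])
L=np.array([[.165,.131],[.165,-.131],[-.055,.131],[-.055,-.131]])
for use in ((1,0),(0,1),(1,1)):
    def f(p):
        c,q=np.cos(p[2]),np.sin(p[2]);P=np.c_[p[0]+c*L[:,0]-q*L[:,1],p[1]+q*L[:,0]+c*L[:,1],np.full(4,.054)]
        return np.r_[use[0]*(proj("top",P)-pt).ravel(),use[1]*(proj("side",P)-ps).ravel()]
    r=least_squares(f,[.6,0,0]);print(use,np.round(r.x,4),np.round(r.fun,1))
p=r.x
# handle dark mask
import math
for n,uv in(("top",(355,201)),("side",(338,191))):
    im=np.load(f"pics/{n}.npy");m=(im.max(2)<110).astype(np.uint8)
    h=cv2.cvtColor(im,cv2.COLOR_BGR2HSV)
    m=((h[...,2]<115)&(h[...,1]>90)).astype(np.uint8)
    k,lab,st,ce=cv2.connectedComponentsWithStats(m)
    i=min((j for j in range(1,k) if st[j,4]>15),key=lambda j:np.hypot(*(ce[j]-uv)));print(n,ce[i],st[i])
    obs=mom((lab==i).astype(float))
    for v in(0,.005,.01,.015,.02,.03):
        c=p[:2]+v*np.array([math.cos(p[2]),math.sin(p[2])])
        print(v,np.round(mom(hullmask(n,box(c,p[2]+math.pi/2,.07,.014,.044,.070)))[0]-obs[0],1))
print(np.array(C["top"]["world_to_cam"])[:3,:3].T@-np.array(C["top"]["world_to_cam"])[:3,3])
# wareboard corners: top
q=t([(638,163),(745,178),(622,308),(733,326)])
for a in q: print(np.round(at_z("top",a,.012),3))
for a in s([(524,74),(590,37),(640,133),(703,88)]):print("s",np.round(at_z("side",a,.012),3))
E
```

```text
[ 0.52696201 -0.05121732 -0.03375422  0.04862289]
(1, 0) [ 0.5264 -0.0503 -0.035 ] [ 0.1  0.3 -0.2 -0.2  0.1 -0.3 -0.1  0.2 -0.  -0.  -0.  -0.  -0.  -0.
  0.  -0. ]
(0, 1) [ 0.5215 -0.0464 -0.0319] [-0.   0.  -0.   0.  -0.   0.  -0.   0.  -0.7  0.6  0.  -0.4 -0.2 -0.2
  0.9 -0.2]
(1, 1) [ 0.5249 -0.0494 -0.0336] [-0.2  0.7 -0.5  0.1 -0.1  0.2 -0.4  0.6 -0.7 -0.2 -0.  -1.  -0.5 -1.2
  0.7 -1. ]
top [355.97029703 200.56435644] [346 197  21   8 101]
0 [0.3 1.2]
0.005 [ 0.5 -0.2]
0.01 [ 0.7 -1.7]
0.015 [ 0.8 -3.1]
0.02 [ 1.  -4.6]
0.03 [ 1.3 -7.5]
side [338.2109375 191.578125 ] [331 184  16  16 128]
0 [0.6 0.3]
0.005 [-0.5 -0.3]
0.01 [-1.6 -0.9]
0.015 [-2.7 -1.5]
0.02 [-3.8 -2.1]
0.03 [-5.9 -3.3]
[0.26118489 0.05729426 1.40284973]
[ 0.577 -0.319  0.012]
[ 0.572 -0.449  0.012]
[ 0.4   -0.308  0.012]
[ 0.392 -0.439  0.012]
s [ 0.573 -0.316  0.012]
s [ 0.561 -0.442  0.012]
s [ 0.393 -0.303  0.012]
s [ 0.387 -0.434  0.012]
```

```bash
python3 -m creep '[[0.05,-0.18,0,0,0,-0.272,0.2],[0.05,-0.18,0,0,0,-0.272,0.2],[0.05,-0.18,0,0,0,-0.272,0.2],[0.05,-0.18,0,0,0,-0.272,0.2],[0.05,-0.18,0,0,0,-0.272,0.2],[0.05,-0.18,0,0,0,-0.272,0.2],[0.05,-0.18,0,0,0,-0.272,0.2],[0.05,-0.18,0,0,0,-0.272,0.2]]' 40
```

```text
time: 1.7
position: [0.4247, 0.2868, 0.2043]
tool_rot: [0.72, 0.694, 0.0, -0.0]
ft_force: [1.4, -0.4, -0.4]
width: 0.0511
```

```bash
python3 -m creep '[[0.06,-0.19,0,0,0,0,0.2],[0.06,-0.19,0,0,0,0,0.2],[0.06,-0.19,0,0,0,0,0.2],[0.06,-0.19,0,0,0,0,0.2],[0.06,-0.19,-0.08,0,0,0,0.2],[0.06,-0.19,-0.1,0,0,0,0.2],[0.06,-0.19,-0.1,0,0,0,0.2],[0,0,0,0,0,0,0.2]]'
python3 - <<'E'
from h import *
snap("top","t2",(210,140,490,270),2.85)
snap("side","s2",(200,100,460,290),3)
E
```

```text
time: 2.5
position: [0.5254, -0.0381, 0.1387]
tool_rot: [0.722, 0.692, -0.002, 0.001]
ft_force: [-0.4, -0.1, -0.0]
width: 0.0513
```

View pics/t2.png

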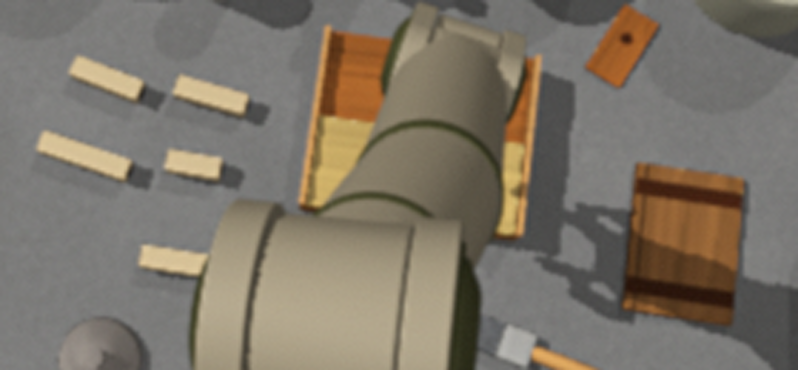

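View pics/s2.png

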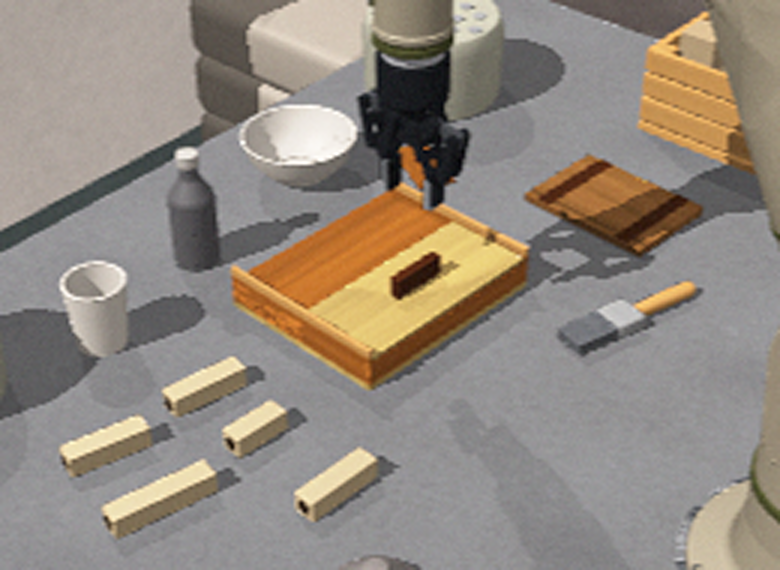

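```bash
python3 - <<'E'
from h import *
for z in(.137,.144,.15):print(proj("side",[.5254,-.0381,z]),proj("side",[.529,-.049,.07]),proj("top",[.529,-.049,.07]))
E
python3 -m creep '[[0.012,-0.044,-0.1,0,0,0,0.2],[0,0,-0.1,0,0,0,0.2],[0,0,-0.08,0,0,0,0.2],[0,0,-0.04,0,0,0,0.2],[0,0,0,0,0,0,0.2],[0,0,0,0,0,0,0.2]]'
python3 - <<'E'
from h import *
snap("side","s3",(270,110,430,230),5)
E
```

```text
[[336.75412218 173.48015026]] [[337.92889983 188.28054558]] [[356.54780431 199.85576323]]
[[336.76767908 171.68726093]] [[337.92889983 188.28054558]] [[356.54780431 199.85576323]]
[[336.77935835 170.14268787]] [[337.92889983 188.28054558]] [[356.54780431 199.85576323]]
time: 3.2
position: [0.5286, -0.0413, 0.0612]
tool_rot: [0.718, 0.696, 0.0, 0.0]
ft_force: [-0.1, 0.4, -0.1]
width: 0.0514
```

View pics/s3.png

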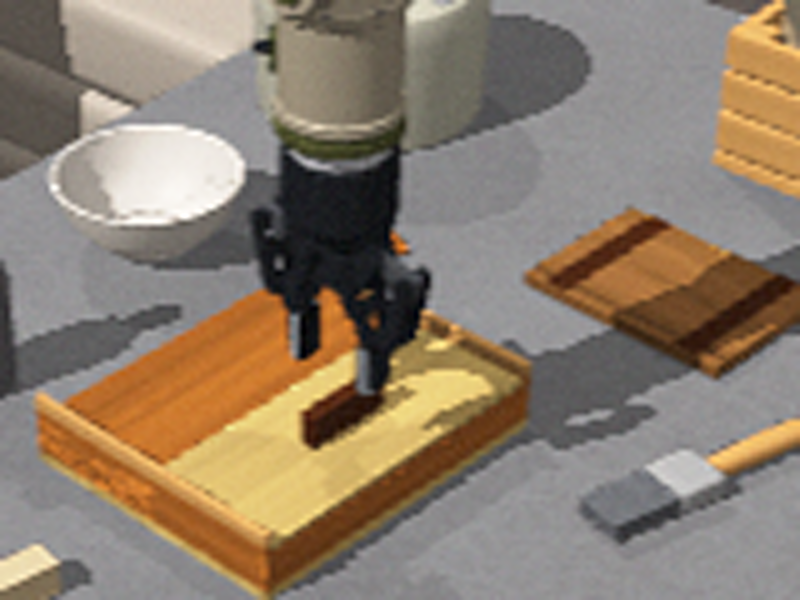

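```bash

python3 -m creep '[[0,-0.032,-0.02,0,0,0,0.2],[0,0,-0.02,0,0,0,0.2],[0,0,0,0,0,0,-0.2],[0,0,0,0,0,0,-0.3],[0,0,0,0,0,0,-0.3]]'
python3 - <<'E'
from h import *
snap("side","s4",(270,110,430,230),5)
E
```

```text
time: 3.75
position: [0.5282, -0.0501, 0.0505]
tool_rot: [0.718, 0.696, -0.0, -0.0]
ft_force: [-0.7, 0.2, -0.6]
width: 0.0299
```

View pics/s4.png

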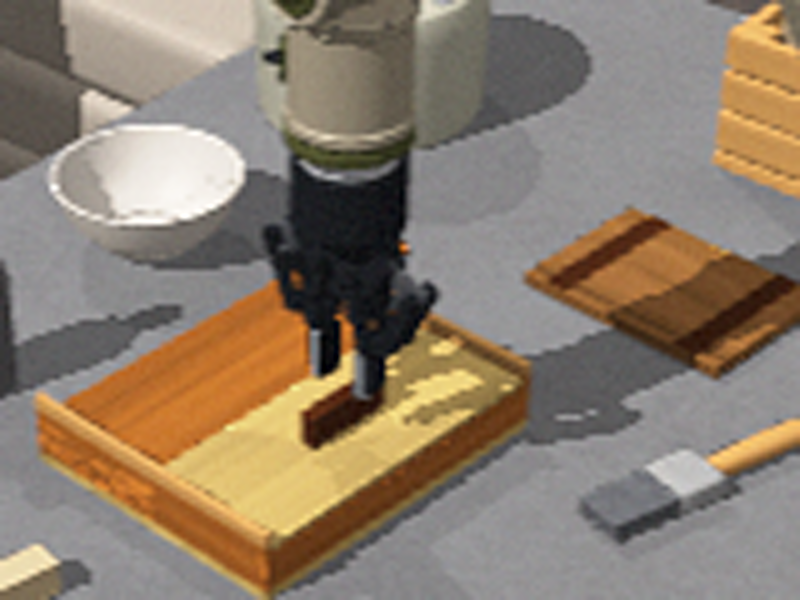

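```bash

python3 -m creep '[[0,0,-0.008,0,0,0,-0.6],[0,0,0,0,0,0,-1],[0,0,0,0,0,0,-1],[0,0,0,0,0,0,-1],[0,0,0,0,0,0,-1]]' 50
```

```text
time: 4.3
position: [0.5282, -0.0501, 0.0485]
tool_rot: [0.718, 0.696, -0.0, 0.0]
ft_force: [0.1, -0.6, -0.0]
width: 0.0001
```

```bash
python3 - <<'E'
from h import *
snap("side","s5",(270,110,430,230),5)
E
```

```text
(no output)
```

View pics/s5.png

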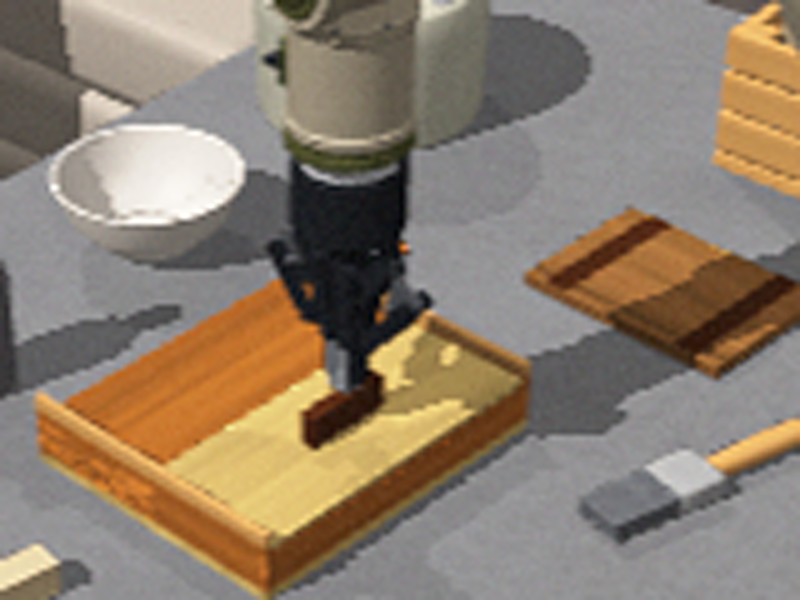

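```bash

python3 -m creep '[[0,0,0.12,0,0,0,-1],[-0.12,0,0,0,0,0,-1],[0,0,-0.08,0,0,0,-1],[0,0,-0.016,0,0,0,-1],[0,0,0,0,0,0,-1]]' 
python3 - <<'E'
from h import *
snap("side","s6",(270,110,430,230),5)
E
```

```text
time: 4.85
position: [0.4983, -0.05, 0.0541]
tool_rot: [0.718, 0.696, -0.0, -0.0]
ft_force: [-1.2, 0.6, -0.1]
width: 0.0002
```

View pics/s6.png

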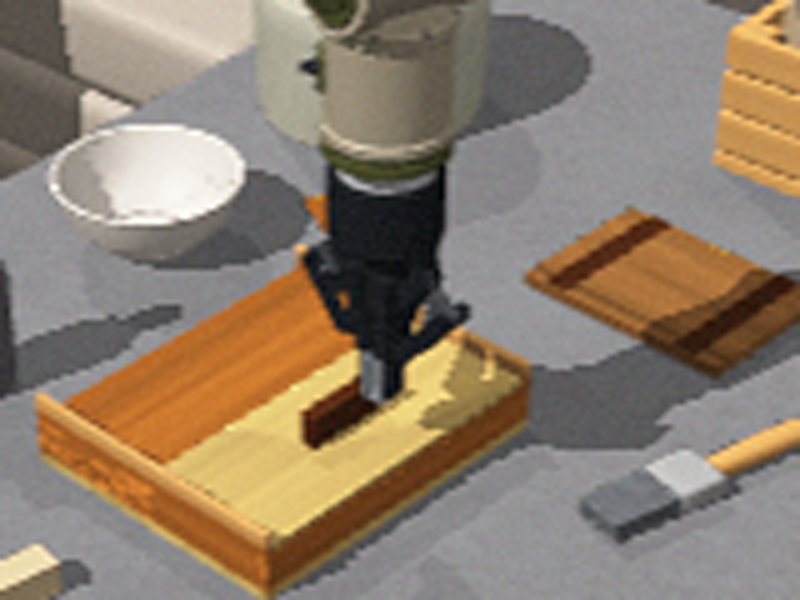

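```bash
python3 - <<'E'
from h import *
print(proj("side",[[.4983,-.05,.0541],[.4983,-.05,.064],[.4983,-.05,.074],[.51,-.065,.0541]]))
E
python3 -m creep '[[0,0,-0.016,0,0,0,-1],[0,0,-0.012,0,0,0,-1],[0,0,0,0,0,0,-1]]' 
python3 -m creep '[[0,0,-0.008,0,0,0,-1],[0,0,0,0,0,0,-1]]' 
python3 -m creep '[[0,0,-0.008,0,0,0,-1],[0,0,0,0,0,0,-1]]'
```

```text
[[345.12127424 195.56382315]
 [345.17144236 193.17605114]
 [345.22250199 190.74584757]
 [345.2961659  192.16525494]]
time: 5.2
position: [0.4983, -0.05, 0.0472]
tool_rot: [0.718, 0.696, -0.0, -0.0]
ft_force: [0.3, -0.3, 0.7]
width: 0.0003
time: 5.4
position: [0.4982, -0.0501, 0.0454]
tool_rot: [0.718, 0.696, -0.0, -0.0]
ft_force: [-0.2, -0.2, -0.3]
width: -0.0001
time: 5.6
position: [0.4982, -0.05, 0.0433]
tool_rot: [0.718, 0.696, -0.0, -0.0]
ft_force: [-0.3, 0.6, -0.5]
width: 0.0002
```

Keep going down in small steps to find the contact.

```bash
for i in 1; do
python3 -m creep '[[0,0,-0.008,0,0,0,-1],[0,0,0,0,0,0,-1]]' |grep -E "pos|force"
python3 -m creep '[[0,0,-0.008,0,0,0,-1],[0,0,0,0,0,0,-1]]'|grep -E "pos|force"
python3 -m creep '[[0,0,-0.008,0,0,0,-1],[0,0,0,0,0,0,-1]]'|grep -E "pos|force"
done
python3 - <<'E'
from h import *
snap("side","s7",(270,110,430,230),5)
E
```

```text
position: [0.4981, -0.0501, 0.0413]
ft_force: [-0.1, 0.1, 0.2]
position: [0.4982, -0.05, 0.0393]
ft_force: [-0.1, 0.6, -0.3]
position: [0.4981, -0.0501, 0.0373]
ft_force: [-0.2, -0.3, -0.5]
```

View pics/s7.png

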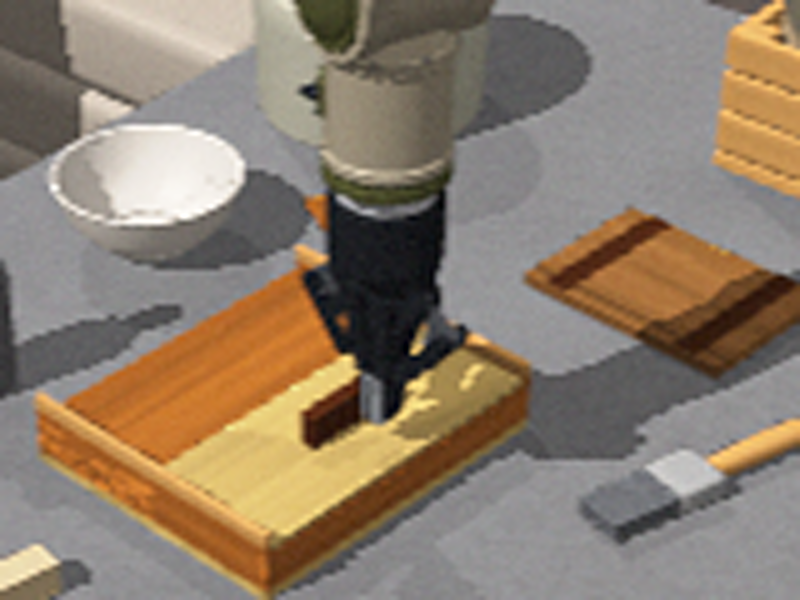

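```bash

python3 -m creep '[[0,0,-0.012,0,0,0,-1],[0,0,0,0,0,0,-1]]' |grep -E "pos|force"
python3 -m creep '[[0,0,-0.012,0,0,0,-1],[0,0,0,0,0,0,-1]]' |grep -E "pos|force"
python3 -m creep '[[0,0,-0.008,0,0,0,-1],[0,0,0,0,0,0,-1]]'|grep -E "pos|force"
python3 -m creep '[[0,0,-0.008,0,0,0,-1],[0,0,0,0,0,0,-1]]'|grep -E "pos|force"
```

```text
position: [0.4981, -0.05, 0.0342]
ft_force: [-0.4, -0.2, 0.3]
position: [0.4981, -0.0501, 0.0312]
ft_force: [0.0, 0.2, 0.8]
position: [0.4981, -0.0501, 0.0293]
ft_force: [1.0, 0.3, 0.3]
position: [0.4982, -0.0501, 0.0273]
ft_force: [-0.9, -0.4, -0.2]
```

```bash

python3 -m creep '[[0,0,-0.006,0,0,0,-1],[0,0,0,0,0,0,-1]]' |grep -E "pos|force"
python3 -m creep '[[0,0,-0.006,0,0,0,-1],[0,0,0,0,0,0,-1]]' |grep -E "pos|force"
python3 - <<'E'
from h import *
snap("side","s8",(270,110,430,230),5)
E
```

```text
position: [0.4982, -0.0501, 0.0259]
ft_force: [-0.6, 0.4, -0.3]
position: [0.4981, -0.0501, 0.0243]
ft_force: [0.4, -0.0, 0.1]
```

View pics/s8.png

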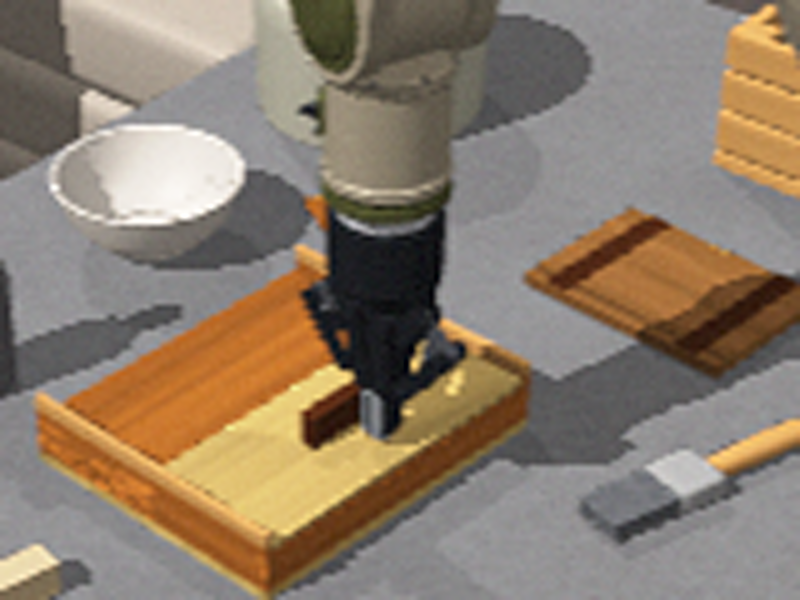

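```bash

python3 -m creep '[[0,0,-0.006,0,0,0,-1],[0,0,0,0,0,0,-1]]' |grep -E "pos|force"
python3 -m creep '[[0,0,-0.006,0,0,0,-1],[0,0,0,0,0,0,-1]]' |grep -E "pos|force"
```

```text
position: [0.4981, -0.0501, 0.0229]
ft_force: [0.6, -0.4, 0.2]
position: [0.4982, -0.0501, 0.0213]
ft_force: [0.0, 0.0, -0.9]
```

```bash

python3 -m creep '[[0,0,-0.006,0,0,0,-1],[0,0,0,0,0,0,-1]]' |grep -E "pos|force"
python3 -m creep '[[0,0,-0.006,0,0,0,-1],[0,0,0,0,0,0,-1]]' |grep -E "pos|force"
python3 -m creep '[[0,0,-0.006,0,0,0,-1],[0,0,0,0,0,0,-1]]' |grep -E "pos|force"
python3 - <<'E'
from h import *
snap("side","s9",(270,110,430,230),5)
snap("top","t9",(210,140,490,270),2.85)
E
```

```text
position: [0.4981, -0.0501, 0.0198]
ft_force: [0.3, 0.8, -0.5]
position: [0.4981, -0.05, 0.0183]
ft_force: [-0.3, -0.1, -0.1]
position: [0.4982, -0.0501, 0.0169]
ft_force: [0.1, -0.7, 0.3]
```

View pics/s9.png

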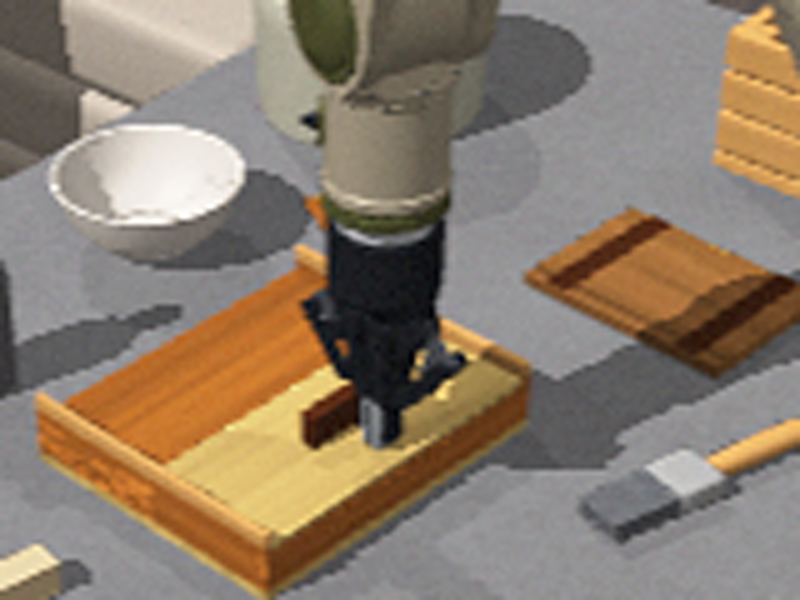

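```bash

python3 -m creep '[[0,0,-0.006,0,0,0,-1],[0,0,0,0,0,0,-1]]' |grep -E "pos|force"
python3 -m creep '[[0,0,-0.006,0,0,0,-1],[0,0,0,0,0,0,-1]]' |grep -E "pos|force"
python3 -m creep '[[0,0,-0.006,0,0,0,-1],[0,0,0,0,0,0,-1]]' |grep -E "pos|force"
python3 -m creep '[[0,0,-0.006,0,0,0,-1],[0,0,0,0,0,0,-1]]' |grep -E "pos|force"
```

```text
position: [0.4996, -0.0501, 0.0167]
ft_force: [0.1, 0.8, 17.3]
position: [0.5011, -0.0502, 0.0165]
ft_force: [-0.3, 1.4, 35.3]
position: [0.5029, -0.0503, 0.0164]
ft_force: [-0.7, 2.3, 54.9]
position: [0.5046, -0.0504, 0.0162]
ft_force: [-0.4, 2.2, 73.6]
```

View pics/t9.png

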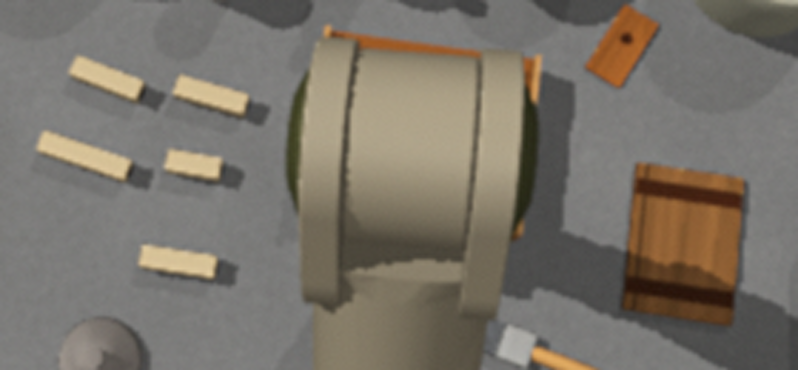

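```bash

python3 -m creep '[[0,0,0.024,0,0,0,-1],[0,0,0.02,0,0,0,-1],[0,0,0,0,0,0,-1]]'
python3 - <<'E'
from h import *
print(ctrl.get_obs()["ft_force"]);snap("side","s10",(270,110,430,230),5)
E
```

```text
time: 9.7
position: [0.4983, -0.0501, 0.0224]
tool_rot: [0.718, 0.696, 0.0, 0.0]
ft_force: [0.3, 0.5, 0.1]
width: -0.0001
[0.33415217 0.53676232 0.14454724]
```

View pics/s10.png

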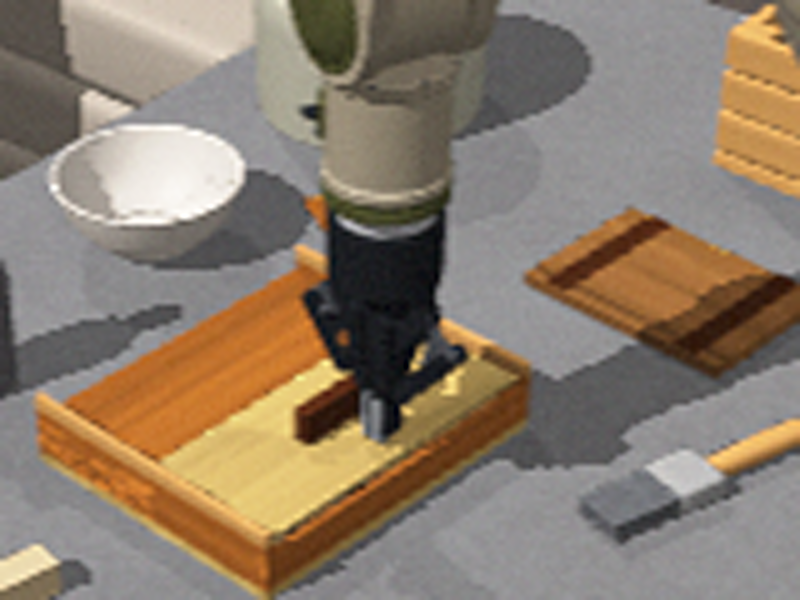

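```bash

python3 -m creep '[[0,0,0.16,0,0,0,0],[0.148,0.004,0,0,0,0,0.1],[0,0,0,0,0,0,0.1],[0,0,-0.1,0,0,0,0.1],[0,0,-0.032,0,0,0,0.1],[0,0,-0.02,0,0,0,0.1],[0,0,0,0,0,0,0.1]]'
python3 - <<'E'
from h import *
snap("side","s11",(270,110,430,230),5)
E
```

```text
time: 10.45
position: [0.5344, -0.0492, 0.0231]
tool_rot: [0.719, 0.695, -0.001, -0.001]
ft_force: [-0.1, -0.4, 0.2]
width: 0.0469
```

View pics/s11.png

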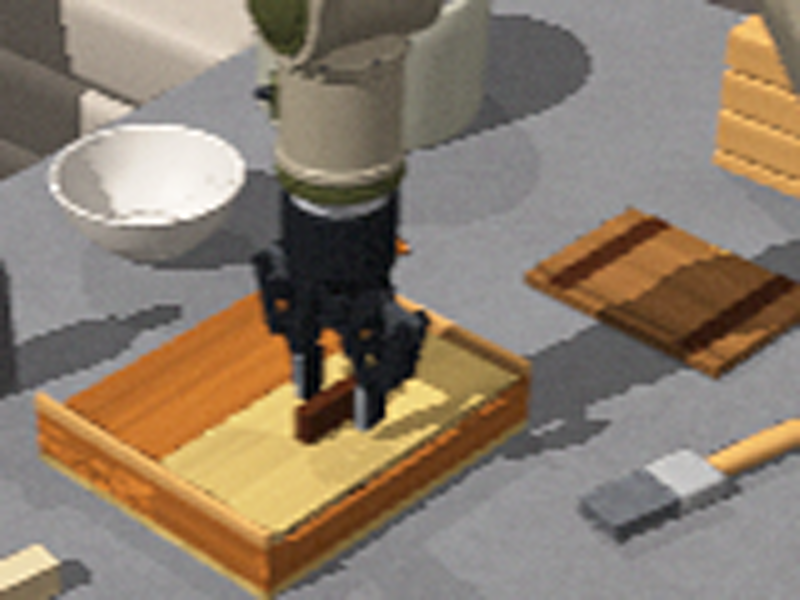

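Fingers straddle the handle (front finger tip at crop (368,425)). Close.

```bash

python3 -m creep '[[0,0,0,0,0,0,-0.4],[0,0,0,0,0,0,-0.5],[0,0,0,0,0,0,-1],[0,0,0,0,0,0,-1],[0,0,0,0,0,0,-1]]' 60
python3 - <<'E'
from h import *
snap("side","s12",(270,110,430,230),5)
E
```

```text
time: 11.0
position: [0.5357, -0.0491, 0.0247]
tool_rot: [0.719, 0.695, 0.001, 0.0]
ft_force: [-0.1, 1.0, 6.2]
width: 0.0129
```

View pics/s12.png

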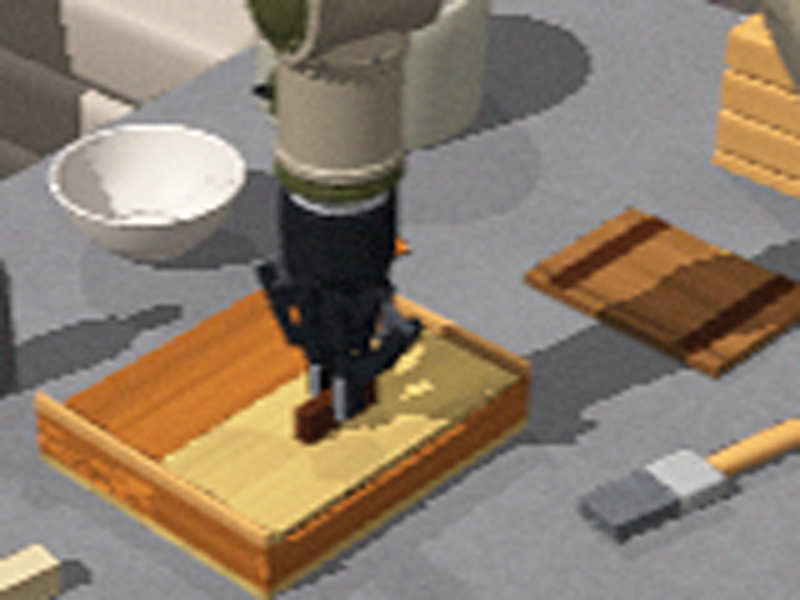

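```bash

python3 -m creep '[[0.04,-0.001,0,0,0,0,-1],[0.08,-0.003,0,0,0,0,-1],[0.08,-0.003,0,0,0,0,-1],[0.08,-0.003,0,0,0,0,-1],[0.06,-0.002,0,0,0,0,-1],[0.04,-0.001,0,0,0,0,-1],[0,0,0,0,0,0,-1]]'
python3 -m creep '[[0.02,-0.001,0,0,0,0,-1],[0,0,0,0,0,0,-1]]'
```

```text
time: 11.75
position: [0.6322, -0.0534, 0.0247]
tool_rot: [0.719, 0.695, 0.001, 0.001]
ft_force: [1.7, -3.3, 6.0]
width: 0.0125
time: 11.95
position: [0.6359, -0.0536, 0.0247]
tool_rot: [0.719, 0.695, 0.0, 0.001]
ft_force: [0.0, -1.6, 3.9]
width: 0.0122
```

```bash

python3 -m creep '[[0.012,0,0,0,0,0,-1],[0,0,0,0,0,0,-1]]'|grep -E "pos|force"
python3 -m creep '[[0.012,0,0,0,0,0,-1],[0,0,0,0,0,0,-1]]'|grep -E "pos|force"
python3 - <<'E'
from h import *
snap("side","s13",(270,110,430,230),5)
E
```

```text
position: [0.6378, -0.0536, 0.0247]
ft_force: [-1.4, -2.0, 8.1]
position: [0.6377, -0.0536, 0.0247]
ft_force: [-10.6, -2.6, 14.9]
```

View pics/s13.png

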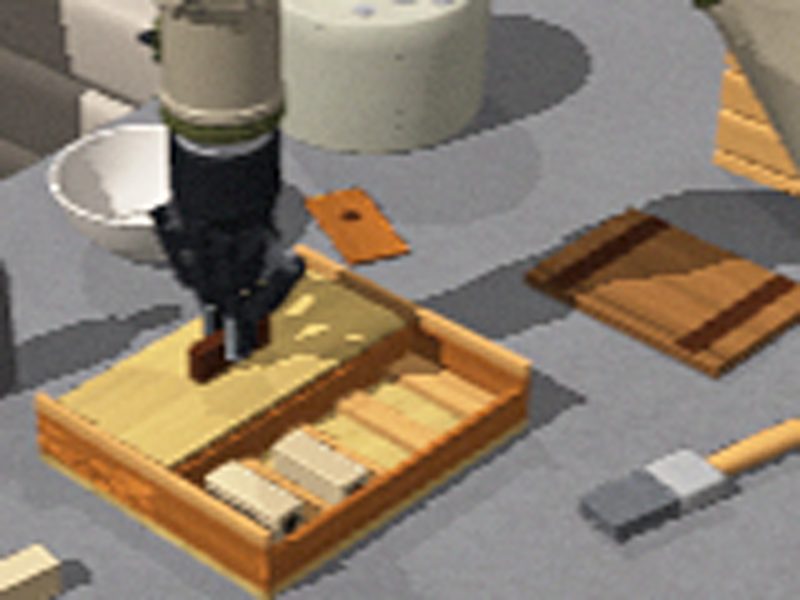

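```bash

python3 -m creep '[[-0.012,0,0,0,0,0,-0.2],[0,0,0,0,0,0,0],[0,0,0,0,0,0,0.1],[0,0,0.1,0,0,0,0.1],[0,0,0.2,0,0,0,0],[0,0,0.2,0,0,0,0],[0,0.2,0,0,0,0,0],[0,0.2,0,0,0,0,0],[0,0.2,0,0,0,0,0],[0,0.2,0,0,0,0,0]]'
python3 -m creep '[[0,0.2,0,0,0,0,0],[-0.1,0.2,0,0,0,0,0],[0,0,0,0,0,0,0]]'
python3 - <<'E'
from h import *
snap("top","t14",(210,140,490,270),2.85)
snap("side","s14",(200,140,460,330),3)
E
```

```text
time: 13.4
position: [0.6382, 0.1497, 0.1492]
tool_rot: [0.718, 0.696, 0.0, 0.0]
ft_force: [0.6, 0.4, -0.1]
width: 0.0426
time: 13.7
position: [0.612, 0.252, 0.1479]
tool_rot: [0.714, 0.7, 0.0, -0.002]
ft_force: [-0.2, 0.7, 0.0]
width: 0.0425
```

View pics/t14.png

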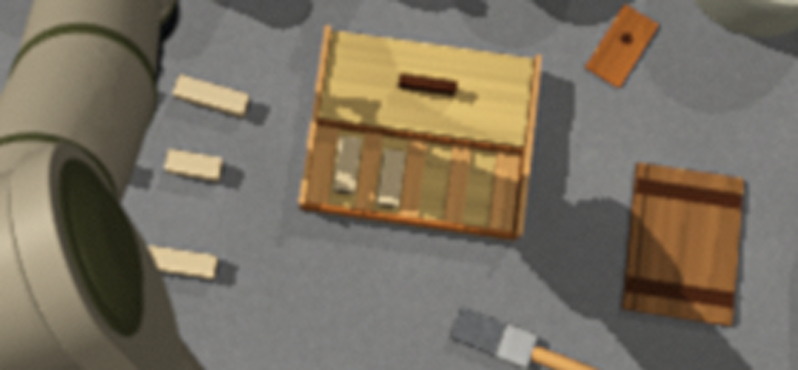

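View pics/s14.png

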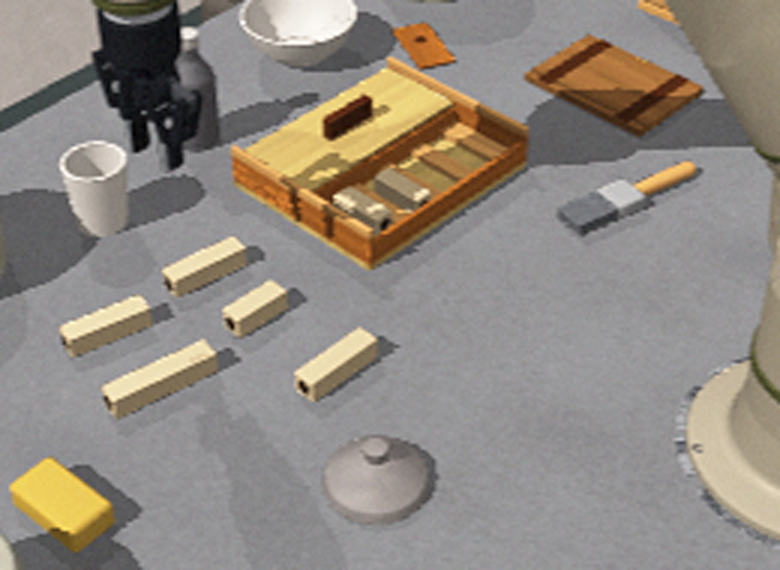

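```bash
python3 - <<'E'
from h import *
im=np.load("pics/top.npy")[178:226,310:398]
im=cv2.convertScaleAbs(im,alpha=1.3,beta=20)
cv2.imwrite("pics/t14z.png",cv2.resize(im,None,fx=9,fy=9,interpolation=cv2.INTER_CUBIC))
im=np.load("pics/side.npy")[165:230,275:380]
cv2.imwrite("pics/s14z.png",cv2.resize(im,None,fx=7.5,fy=7.5,interpolation=cv2.INTER_CUBIC))
for i,n in enumerate(["short1"]):
    for c in("top","side"):print(c,[(np.round(d["location"],1).tolist(),round(d["score"],2)) for d in ctrl.look_for(c,n)])
E
```

```text
top [([344.8, 201.8], 0.63), ([335.0, 197.6], 0.63), ([282.6, 125.4], 0.56), ([277.7, 199.1], 0.5)]
side [([285.6, 243.7], 0.78), ([318.3, 209.4], 0.63), ([331.8, 205.9], 0.52)]
```

View pics/t14z.png

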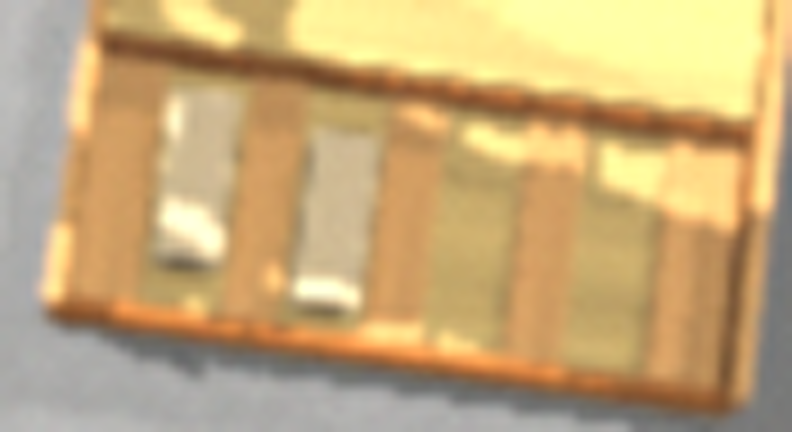

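View pics/s14z.png

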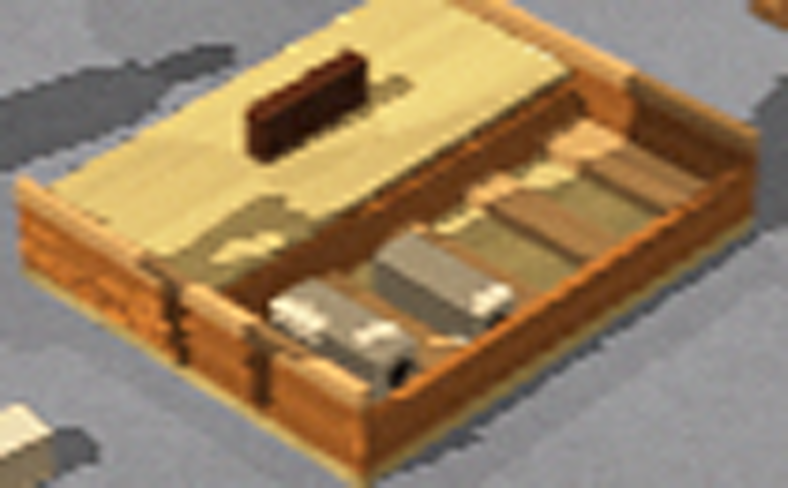

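```bash
python3 - <<'E'
from h import *
z=lambda a:np.array([310+(a[0]+.5)/9-.5,178+(a[1]+.5)/9-.5])
s=lambda a:np.array([275+(a[0]+.5)/7.5-.5,165+(a[1]+.5)/7.5-.5])
A=at_z("top",z((198,170)),.034);B=at_z("top",z((336,219)),.034);print("top",A,B)
A2=at_z("side",s((342,328)),.034);B2=at_z("side",s((444,275)),.034);print("side",A2,B2)
bx=np.array([.525,-.049]);y=-.034;Rm=np.array([[np.cos(y),np.sin(y)],[-np.sin(y),np.cos(y)]])
for P in(A,B,A2,B2):print("local",Rm@(P[:2]-bx))
for uv in((475,250),(611,270)):print("slot",Rm@(at_z("top",z(uv),.008)[:2]-bx))
# TCP proj now vs picture
o=ctrl.get_obs();print(o["position"],proj("side",o["position"]+[0,0,.032]))
E
```

```text
top [0.53937053 0.0338199  0.034     ] [ 0.52588602 -0.01978633  0.034     ]
side [0.5325441  0.03650871 0.034     ] [ 0.52364926 -0.02165091  0.034     ]
local [0.01154689 0.08326053]
local [-0.00010757  0.0292269 ]
local [0.004633   0.08571574]
local [-0.00227965  0.02728737]
slot [ 0.00017601 -0.02641634]
slot [-0.00049981 -0.07899471]
[0.61627957 0.24093061 0.14903439] [[252.16642967 190.24228553]]
```

```bash

python3 -m creep '[[0,-0.06,0,0,0,0.273,-0.06],[-0.05,-0.09,0,0,0,0.273,-0.06],[-0.05,-0.09,0,0,0,0.273,-0.06],[-0.05,-0.09,0,0,0,0.273,-0.06],[-0.05,-0.09,0,0,0,0.273,-0.06],[-0.05,-0.09,0,0,0,0.273,-0.06],[-0.05,-0.09,0,0,0,0.273,-0.06],[0,-0.09,0,0,0,0.273,-0.06],[0,-0.09,-0.05,0,0,0.273,-0.06],[0,-0.05,-0.05,0,0,0.273,-0.06]]' 40
python3 -m creep '[[0,0,-0.05,0,0,0.273,-0.06],[0,0,0,0,0,0,-0.06]]'
python3 -c "
from h import *
print(ctrl.get_obs()['q'])"
```

```text
time: 14.9
position: [0.5413, 0.0304, 0.1243]
tool_rot: [0.086, 0.996, -0.0, 0.001]
ft_force: [0.1, 0.5, -0.2]
width: 0.0405
time: 15.1
position: [0.5402, 0.0318, 0.1104]
tool_rot: [0.017, 1.0, -0.0, -0.001]
ft_force: [-0.3, -0.5, 0.5]
width: 0.0401
[-0.07556335  0.51505199 -0.12461575  2.09864313  0.12052247  0.53640866
  1.24961127]
```

```bash

python3 -m creep '[[-0.012,0.014,-0.12,0,0,0,-0.06],[0,0,-0.12,0,0,0,-0.06],[0,0,-0.1,0,0,0,-0.06],[0,0,-0.05,0,0,0,-0.06],[0,0,0,0,0,0,-0.06]]'
python3 - <<'E'
from h import *
snap("side","s15",(275,150,395,240),6.6)
E
```

```text
time: 15.6
position: [0.5374, 0.0377, 0.0131]
tool_rot: [0.017, 1.0, -0.0, -0.001]
ft_force: [-0.6, -0.3, 0.4]
width: 0.0398
```

View pics/s15.png

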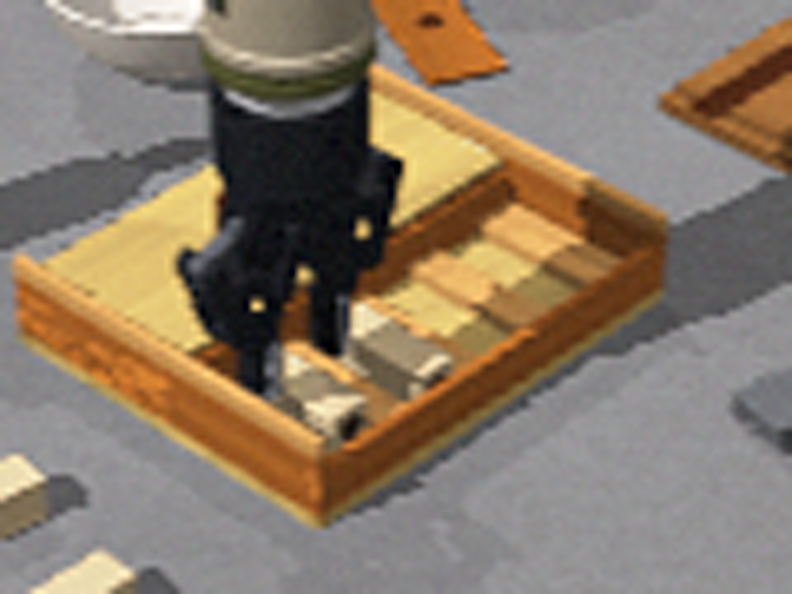

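```bash

python3 -m creep '[[0,-0.008,-0.04,0,0,0,-0.06],[0,0,-0.04,0,0,0,-0.06],[0,0,-0.008,0,0,0,-0.06],[0,0,0,0,0,0,-0.06]]'
```

```text
time: 16.05
position: [0.5377, 0.0361, -0.0083]
tool_rot: [0.015, 1.0, -0.0, -0.0]
ft_force: [0.7, 0.7, -0.4]
width: 0.0403
```

```bash

python3 -m creep '[[0,0,0,0,0,0,-0.5],[0,0,0,0,0,0,-0.7],[0,0,0,0,0,0,-1],[0,0,0,0,0,0,-1],[0,0,0,0,0,0,-1]]' 50
```

```text
time: 16.55
position: [0.5379, 0.0353, -0.0076]
tool_rot: [0.016, 1.0, -0.0, 0.0]
ft_force: [-1.4, -5.9, 6.0]
width: 0.0245
```

```bash

python3 -m creep '[[0,0,0.05,0,0,0,-1],[0,0,0.1,0,0,0,-1],[0,0,0.15,0,0,0,-1],[0,0,0.15,0,0,0,-1],[0,0,0,0,0,0,-1]]'
python3 - <<'E'
from h import *
snap("side","s16",(275,120,435,240),5)
E
```

```text
time: 17.05
position: [0.5404, 0.0372, 0.109]
tool_rot: [0.015, 1.0, 0.001, 0.004]
ft_force: [1.2, 0.8, -1.5]
width: 0.0247
```

View pics/s16.png

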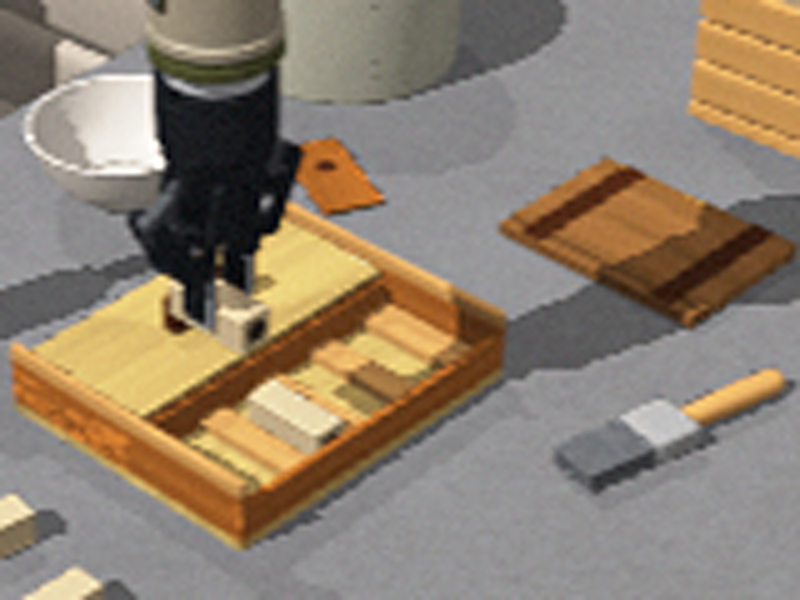

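```bash

python3 -m creep '[[-0.02,-0.1,0,0,0,0,-1],[-0.02,-0.18,0,0,0,0,-1],[-0.02,-0.19,0,0,0,0,-1],[-0.03,-0.19,0,0,0,0,-1],[-0.03,-0.19,0,0,0,0,-1],[-0.03,-0.19,0,0,0,0,-1],[-0.03,-0.19,0,0,0,0,-1],[-0.03,-0.19,0,0,0,0,-1],[-0.03,-0.18,0,0,0,0,-1],[0,-0.1,0,0,0,0,-1]]'
python3 -m creep '[[0,0,-0.1,0,0,0,-1],[0,0,0,0,0,0,-1]]'
python3 - <<'E'
from h import *
snap("side","s17",(320,100,480,220),5)
snap("top","t17",(390,160,530,270),5.7)
E
```

```text
time: 18.1
position: [0.4754, -0.3927, 0.1031]
tool_rot: [0.017, 1.0, -0.0, -0.001]
ft_force: [0.5, 0.5, -0.6]
width: 0.0247
time: 18.3
position: [0.4759, -0.388, 0.0761]
tool_rot: [0.016, 1.0, 0.002, -0.002]
ft_force: [-0.4, 0.0, -1.0]
width: 0.0246
```

View pics/s17.png

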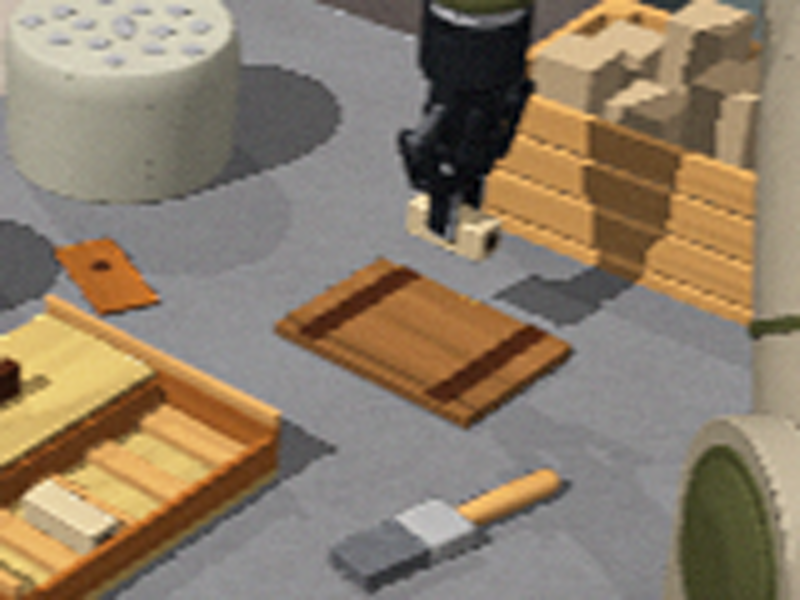

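View pics/t17.png

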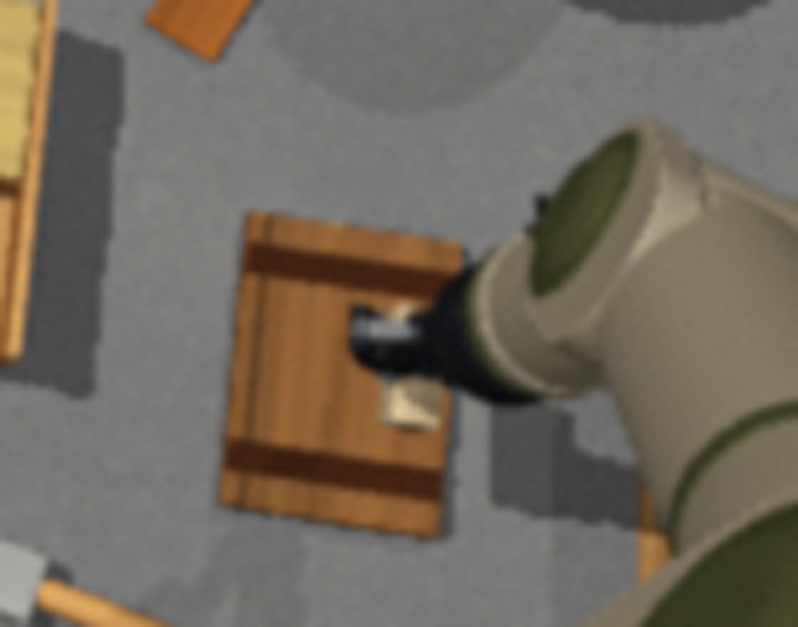

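```bash
python3 - <<'E'
from h import *
print(at_z("top",(462.1-.5,224-.5),.112))
E
python3 -m creep '[[0.024,-0.064,-0.1,0,0,0,-1],[0,0,-0.1,0,0,0,-1],[0,0,-0.06,0,0,0,-1],[0,0,-0.03,0,0,0,-1],[0,0,0,0,0,0,-1]]'
```

```text
[ 0.47835475 -0.38323517  0.112     ]
time: 18.9
position: [0.4839, -0.4037, 0.0066]
tool_rot: [0.015, 1.0, 0.001, -0.0]
ft_force: [-0.6, 0.8, -0.8]
width: 0.0242
```

```bash

python3 -m creep '[[0,0,-0.02,0,0,0,-1],[0,0,-0.012,0,0,0,-1],[0,0,0,0,0,0,-1]]'
python3 -m creep '[[0,0,-0.006,0,0,0,-1],[0,0,0,0,0,0,-1]]'
```

```text
time: 19.2
position: [0.4839, -0.4048, -0.0008]
tool_rot: [0.015, 1.0, -0.0, 0.0]
ft_force: [0.0, -0.4, 0.2]
width: 0.0246
time: 19.4
position: [0.4839, -0.4049, -0.0024]
tool_rot: [0.015, 1.0, -0.0, 0.0]
ft_force: [0.4, -0.0, -1.7]
width: 0.0248
```

Just above the board; one more millimetre, then release and rise.

```bash

python3 -m creep '[[0,0,-0.005,0,0,0,-1],[0,0,0,0,0,0,-1],[0,0,0,0,0,0,-0.3],[0,0,0,0,0,0,-0.1],[0,0,0,0,0,0,-0.06],[0,0,0.06,0,0,0,-0.06],[0,0,0.16,0,0,0,-0.06],[0,0,0.2,0,0,0,-0.06],[0.02,0.18,0,0,0,0,-0.06],[0.02,0.18,0,0,0,0,-0.06]]'
python3 -m creep '[[0.02,0.18,0,0,0,0,-0.06],[0.02,0.18,0,0,0,0,-0.06],[0.02,0.18,0,0,0,0,-0.06],[0.02,0.18,0,0,0,0,-0.06],[0.02,0.18,0,0,0,0,-0.06],[0.02,0.18,0,0,0,0,-0.06],[0,0.1,0,0,0,0,-0.06],[0,0,0,0,0,0,-0.06]]'
python3 - <<'E'
from h import *
snap("side","s18",(275,100,435,220),5)
E
```

```text
time: 20.4
position: [0.4945, -0.3159, 0.1041]
tool_rot: [0.017, 1.0, -0.001, 0.002]
ft_force: [0.1, 1.1, -0.1]
width: 0.04
time: 21.2
position: [0.5243, -0.0151, 0.1023]
tool_rot: [0.012, 1.0, 0.001, 0.001]
ft_force: [0.1, -1.5, 0.1]
width: 0.0396
```

View pics/s18.png

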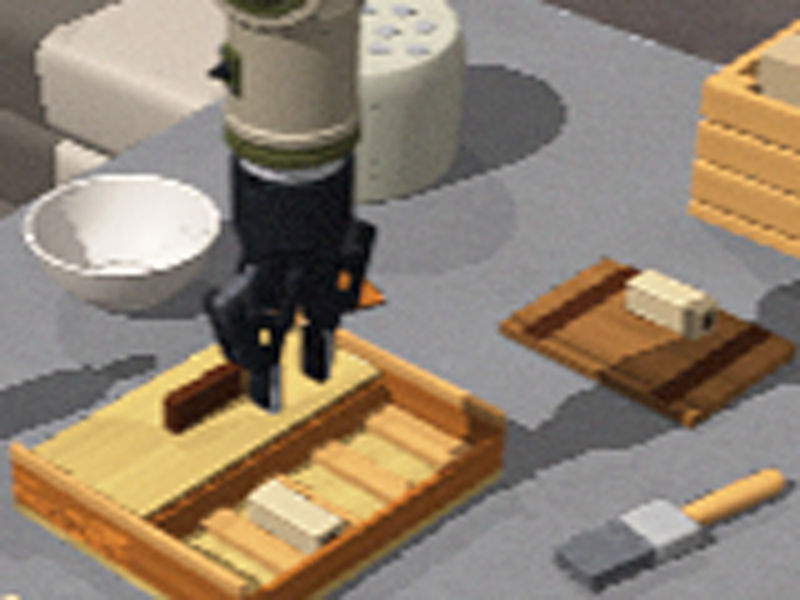

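```bash

python3 -m creep '[[0,-0.02,-0.12,0,0,0,-0.06],[0,0,-0.12,0,0,0,-0.06],[0,0,-0.1,0,0,0,-0.06],[0,0,-0.04,0,0,0,-0.06],[0,0,0,0,0,0,-0.06]]'
python3 - <<'E'
from h import *
snap("side","s19",(275,150,395,240),6.6)
E
```

```text
time: 21.75
position: [0.5232, -0.0259, 0.0056]
tool_rot: [0.016, 1.0, -0.0, -0.001]
ft_force: [0.1, -0.2, 1.0]
width: 0.04
```

View pics/s19.png

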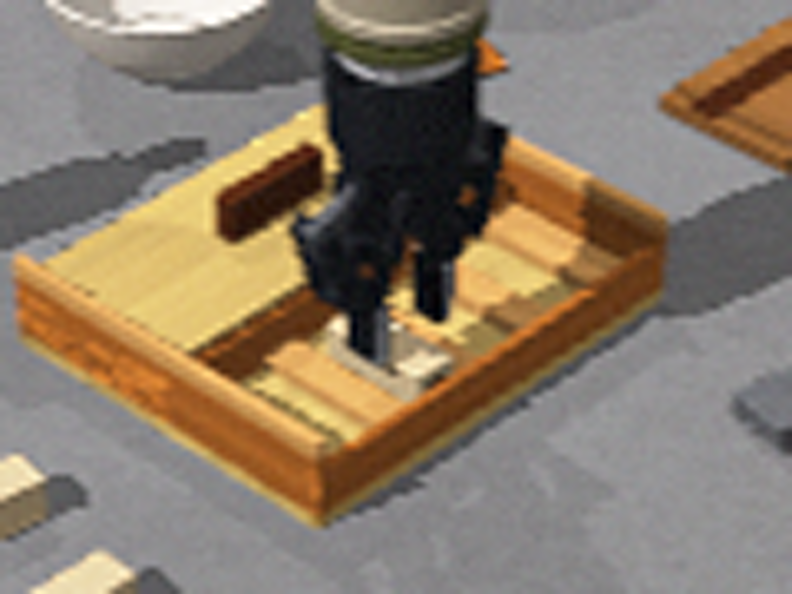

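```bash

python3 -m creep '[[0,0.028,0.01,0,0,0,-0.06],[0,0,-0.01,0,0,0,-0.06],[0,0,-0.02,0,0,0,-0.06],[0,0,-0.02,0,0,0,-0.06],[0,0,-0.014,0,0,0,-0.06],[0,0,0,0,0,0,-0.06]]'
python3 - <<'E'
from h import *
snap("side","s20",(275,150,395,240),6.6)
E
```

```text
time: 22.4
position: [0.5235, -0.0179, -0.0079]
tool_rot: [0.015, 1.0, -0.0, -0.001]
ft_force: [-0.4, -0.5, -0.1]
width: 0.0403
```

View pics/s20.png

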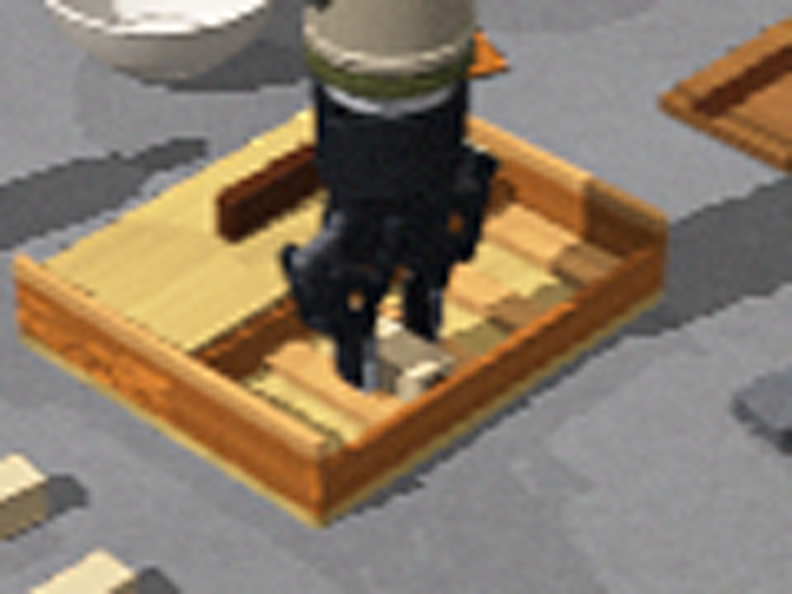

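```bash

python3 -m creep '[[0,0,0,0,0,0,-0.5],[0,0,0,0,0,0,-0.7],[0,0,0,0,0,0,-1],[0,0,0,0,0,0,-1],[0,0,0,0,0,0,-1]]' 50
python3 -m creep '[[0,0,0.05,0,0,0,-1],[0,0,0.1,0,0,0,-1],[0,0,0.15,0,0,0,-1],[0,0,0.15,0,0,0,-1],[0,0,0,0,0,0,-1]]'
```

```text
time: 22.95
position: [0.5238, -0.0182, -0.0071]
tool_rot: [0.016, 1.0, -0.0, -0.0]
ft_force: [-0.6, -2.8, 3.7]
width: 0.0248
time: 23.45
position: [0.5263, -0.0173, 0.1101]
tool_rot: [0.015, 1.0, 0.0, 0.004]
ft_force: [-0.3, -0.7, -1.6]
width: 0.0248
```

```bash

python3 -m creep '[[-0.02,-0.08,0,0,0,0,-1],[-0.03,-0.16,0,0,0,0,-1],[-0.03,-0.18,0,0,0,0,-1],[-0.03,-0.18,0,0,0,0,-1],[-0.03,-0.18,0,0,0,0,-1],[-0.03,-0.18,0,0,0,0,-1],[0,-0.18,0,0,0,0,-1],[0,-0.14,0,0,0,0,-1],[0,0,-0.1,0,0,0,-1],[0,0,0,0,0,0,-1]]'
python3 - <<'E'
from h import *
snap("side","s21",(320,100,480,220),5)
E
```

```text
time: 24.45
position: [0.4796, -0.3377, 0.0781]
tool_rot: [0.016, 1.0, 0.001, -0.002]
ft_force: [-0.4, 0.5, -1.6]
width: 0.0247
```

View pics/s21.png

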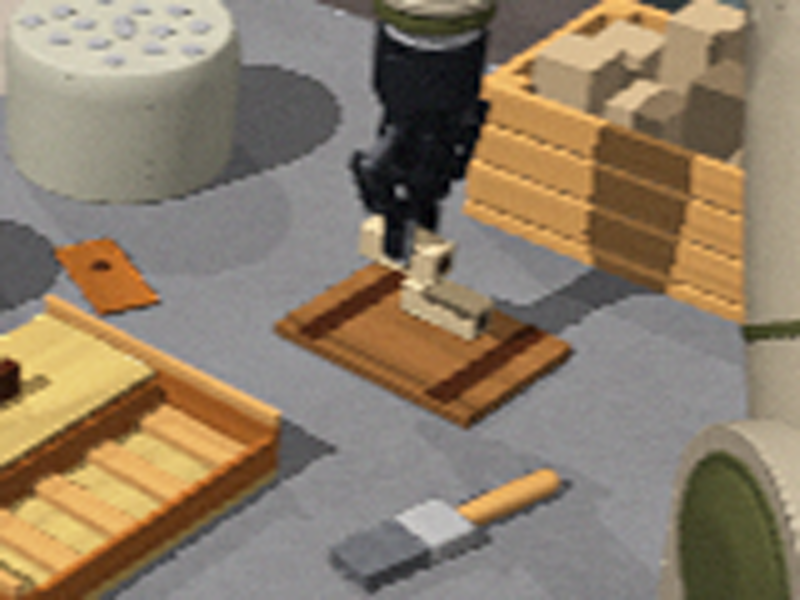

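```bash

python3 -m creep '[[0.016,-0.008,-0.1,0,0,0,-1],[0,0,-0.1,0,0,0,-1],[0,0,-0.08,0,0,0,-1],[0,0,-0.02,0,0,0,-1],[0,0,-0.01,0,0,0,-1],[0,0,0,0,0,0,-1]]'
```

```text
time: 25.1
position: [0.486, -0.3394, 0.0036]
tool_rot: [0.015, 1.0, -0.0, 0.0]
ft_force: [0.3, 0.1, -0.1]
width: 0.0248
```

```bash

python3 -m creep '[[0,0,-0.016,0,0,0,-1],[0,0,-0.008,0,0,0,-1],[0,0,0,0,0,0,-1],[0,0,0,0,0,0,-0.3],[0,0,0,0,0,0,-0.1],[0,0,0,0,0,0,-0.06],[0,0,0.06,0,0,0,-0.06],[0,0,0.16,0,0,0,-0.06],[0,0,0.2,0,0,0,-0.06],[0,0,0,0,0,0,-0.06]]'
python3 - <<'E'
from h import *
snap("side","s22",(320,100,480,220),5)
snap("top","t22",(390,160,530,270),5.7)
E
```

```text
time: 26.1
position: [0.4883, -0.3416, 0.1086]
tool_rot: [0.016, 1.0, -0.002, 0.004]
ft_force: [0.2, -0.8, -0.3]
width: 0.0401
```

View pics/s22.png

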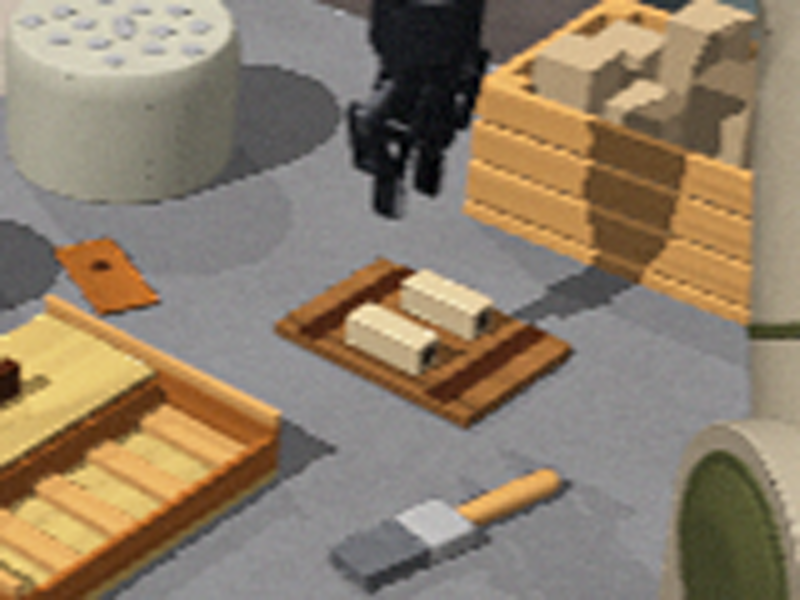

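```bash
python3 - <<'E'
from h import *
snap("top","t23",(210,140,490,270),2.85)
snap("side","s23",(200,140,460,330),3)
for nm,a,b,L in [("A",(249,167),(231,251),.09),("B",(284,171),(267,232),.09),("C",(272,230),(312,266),.09),("S",(275,199),(285,246),.066),("L",(242,193),(250,267),.114)]:
    p,f,n=fitprop(a,b,L);print(nm,np.round(p,4),f,n)
E
```

```text
A [0.6145 0.3365 1.2896 0.0042] [ 0.33  0.6   0.01 -0.57 -0.16  0.01] [240, 353]
B [0.6066 0.2065 1.3769 0.003 ] [ 0.25  0.42  0.05 -0.43 -0.12 -0.07] [250, 312]
C [0.4012 0.2213 1.5169 0.0019] [ 0.15  0.31  0.05 -0.3  -0.06 -0.03] [252, 358]
S [0.5189 0.2174 1.4932 0.0026] [ 0.24  0.37 -0.08 -0.39 -0.09  0.12] [188, 252]
L [0.5165 0.3497 1.3458 0.0027] [ 0.32  0.41 -0.02 -0.38 -0.05 -0.03] [301, 478]
```

View pics/t23.png

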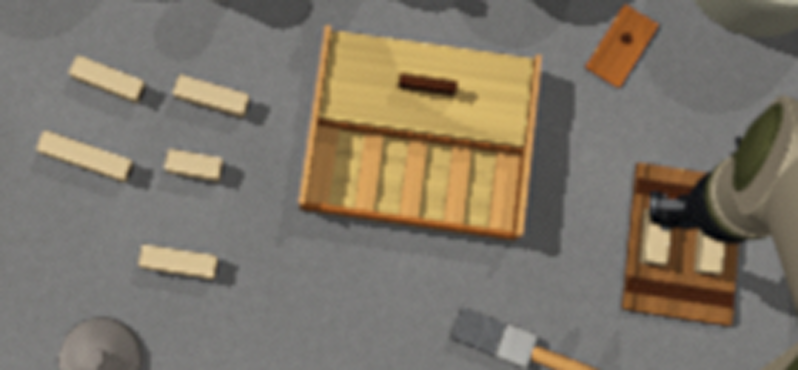

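```bash
python3 - <<'E'
from h import *
print("lid",at_z("top",(245,265),.025))
p,f,n=fitprop(None,(407,172),.066,z=.012,views=("side",)) if False else (0,0,0)
for uv in((400,167.5),(411,160.5)):
    m=blob("side",np.load("pics/side.npy"),uv);c,a,s=mom(m);print(uv,c,s)
    g=lambda p:mom(hullmask("side",box(p,-.034,.066,z0=.012,z1=.038)))[0]-c
    r=least_squares(g,[.485,-.37],jac=lambda p:np.array([(g(p+e)-g(p-e))/.004 for e in np.diag([.002,.002])]).T);print(r.x,r.fun)
E
python3 -m creep '[[0.02,0.1,0,0,0,-0.2764,0.4],[0.02,0.188,0,0,0,-0.2764,0.4],[0.02,0.188,0,0,0,-0.2764,0.4],[0.02,0.188,0,0,0,-0.2764,0.4],[0.02,0.188,0,0,0,-0.2764,0.4],[0.02,0.188,0,0,0,-0.2764,0.4],[-0.05,0.188,0,0,0,-0.2764,0.4],[-0.08,0.188,0,0,0,-0.2764,0.4],[-0.08,0.188,0,0,0,-0.2764,0.4],[-0.08,0.188,0,0,0,-0.2764,0.4]]'
```

```text
lid [0.28172305 0.29690733 0.025     ]
(400, 167.5) [403.49604222 163.87335092] 379
[ 0.48452463 -0.37359775] [-0.00416862 -0.00556009]
(411, 160.5) [403.49604222 163.87335092] 379
[ 0.48452463 -0.37359775] [-0.00416862 -0.00556009]
time: 27.3
position: [0.4424, 0.1066, 0.1008]
tool_rot: [0.676, 0.737, -0.001, -0.0]
ft_force: [1.1, -0.2, -0.5]
width: 0.0599
```

```bash

python3 -m creep '[[-0.06,0.16,0,0,0,-0.24,0.4],[-0.06,0.16,0,0,0,0,0.4],[-0.04,0.1,-0.1,0,0,0,0.4],[0,0,-0.1,0,0,0,0.4],[0,0,0,0,0,0,0.4]]'
python3 - <<'E'
from h import *
snap("side","s24",(250,150,410,270),5)
E
```

```text
time: 27.8
position: [0.4019, 0.2101, 0.0491]
tool_rot: [0.718, 0.696, -0.003, -0.0]
ft_force: [-0.9, -0.3, 0.9]
width: 0.0599
```

View pics/s24.png

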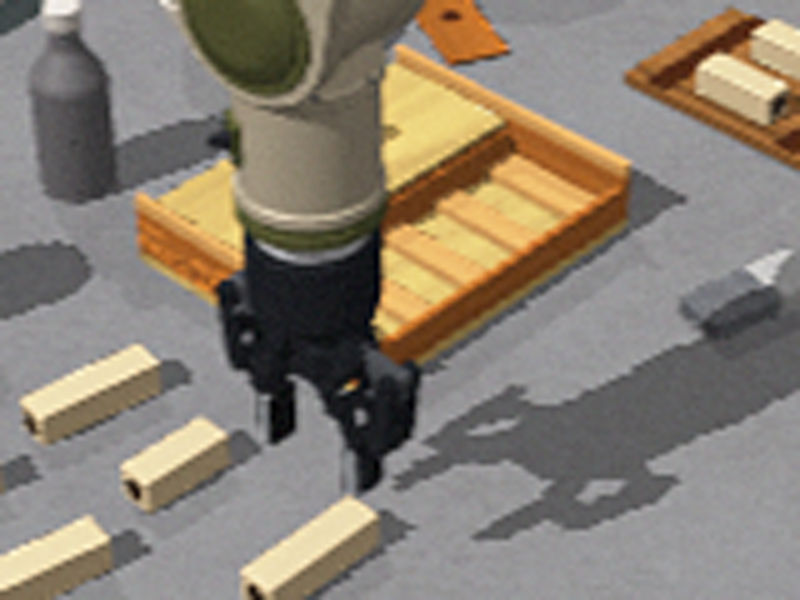

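```bash

python3 -m creep '[[0,0.044,-0.08,0,0,0,0.4],[0,0,-0.08,0,0,0,0.4],[0,0,-0.06,0,0,0,0.4],[0,0,-0.03,0,0,0,0.4],[0,0,0,0,0,0,0.4]]'
python3 - <<'E'
from h import *
snap("side","s25",(250,150,410,270),5)
E
```

```text
time: 28.35
position: [0.4043, 0.2202, -0.0109]
tool_rot: [0.719, 0.695, -0.001, -0.0]
ft_force: [0.4, 0.5, 0.0]
width: 0.0595
```

View pics/s25.png

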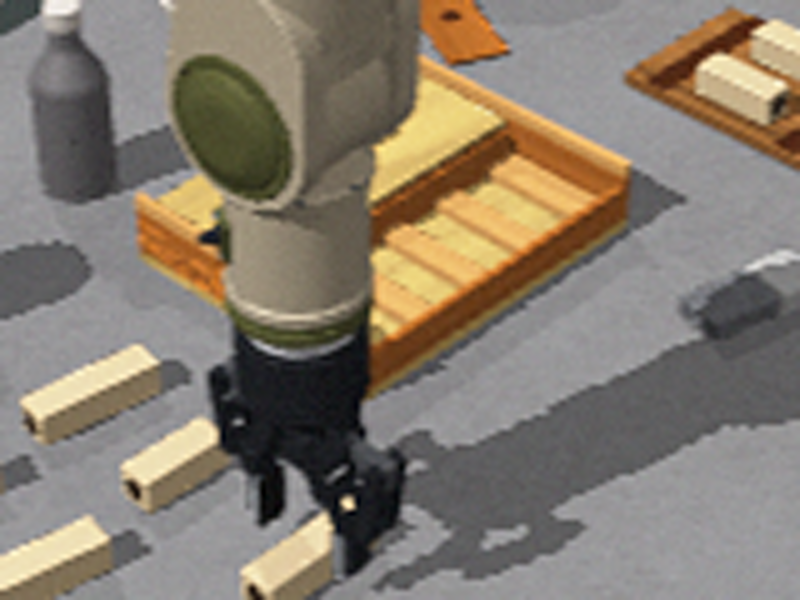

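```bash

python3 -m creep '[[-0.004,0,-0.02,0,0,0,0.2],[0,0,0,0,0,0,-0.2],[0,0,0,0,0,0,-0.7],[0,0,0,0,0,0,-1],[0,0,0,0,0,0,-1],[0,0,0,0,0,0,-1]]' 50
python3 -m creep '[[0,0,0.05,0,0,0,-1],[0,0,0.1,0,0,0,-1],[0,0,0.15,0,0,0,-1],[0,0,0.15,0,0,0,-1],[0,0,0,0,0,0,-1]]'
python3 - <<'E'
from h import *
snap("side","s26",(250,130,410,250),5)
E
```

```text
time: 29.0
position: [0.4034, 0.2213, -0.0147]
tool_rot: [0.719, 0.695, 0.0, -0.0]
ft_force: [-0.6, -1.0, 6.2]
width: 0.0249
time: 29.5
position: [0.4046, 0.2219, 0.1008]
tool_rot: [0.719, 0.695, 0.003, 0.001]
ft_force: [0.8, 0.4, -1.9]
width: 0.0247
```

View pics/s26.png

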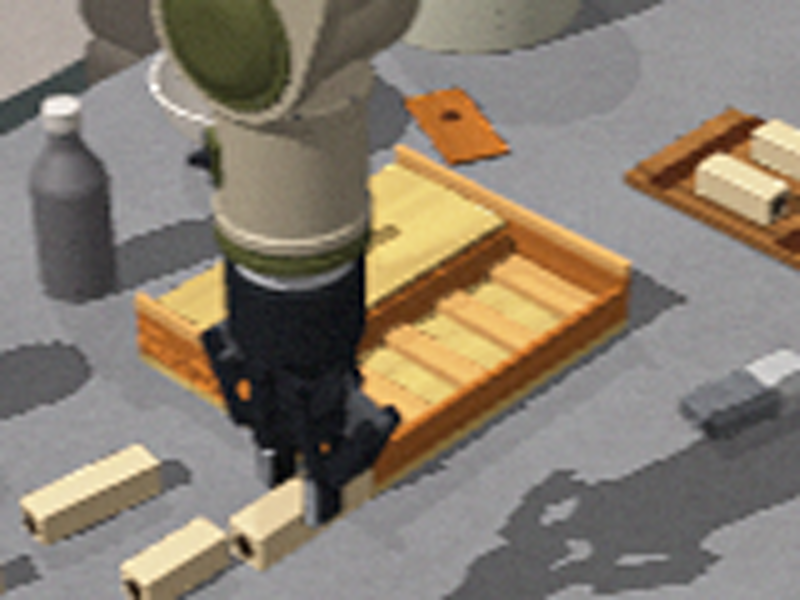

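```bash
python3 - <<'E'
from h import *
im=np.load("pics/top.npy")
# overlay predicted box lines for candidate poses
def ov(n,im,x0,y0,yaw,fn,crop,k):
    c,s=np.cos(yaw),np.sin(yaw)
    T=lambda P:np.c_[x0+c*P[:,0]-s*P[:,1],y0+s*P[:,0]+c*P[:,1],P[:,2]]
    a,b,d,e=crop;g=cv2.resize(im[b:e,a:d],None,fx=k,fy=k,interpolation=cv2.INTER_CUBIC)
    def poly(P,col):
        q=(proj(n,T(np.array(P)))-[a,b]+.5)*k-.5
        cv2.polylines(g,[np.round(q*16).astype(np.int32)],True,col,1,cv2.LINE_AA,4)
    poly([(-.055,-.131,.054),(-.055,.131,.054),(.165,.131,.054),(.165,-.131,.054)],(0,0,255))
    for y in(-.081,-.027,.027,.081): poly([(-.049,y-.016,.016),(-.049,y+.016,.016),(.049,y+.016,.016),(.049,y-.016,.016)],(255,0,0))
    cv2.imwrite(fn,g)
ov("top",im,.5275,-.047,-.034,"pics/t26o.png",(305,140,410,230),7.4)
ov("side",np.load("pics/side.npy"),.5275,-.047,-.034,"pics/s26o.png",(270,150,385,235),6.9)
E
```

```text
(no output)
```

View pics/t26o.png

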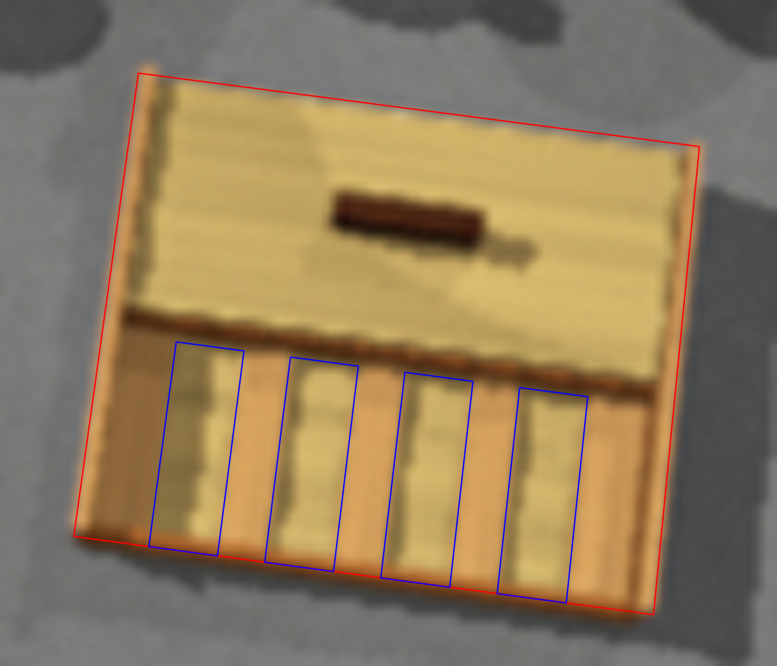

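View pics/s26o.png

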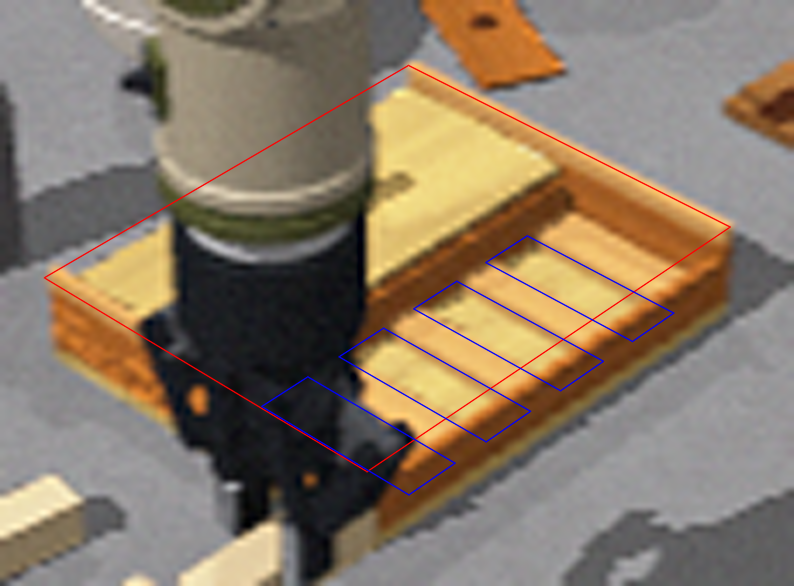

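```bash

python3 -m creep '[[0.05,-0.08,0,0,0,0.2764,-1],[0.05,-0.13,0,0,0,0.2764,-1],[0.05,-0.13,0,0,0,0.2764,-1],[0.05,-0.13,0,0,0,0.2764,-1],[0.05,-0.13,0,0,0,0.2764,-1],[0.04,-0.13,0,0,0,0.2764,-1],[0.04,-0.13,0,0,0,0.2764,-1],[0.04,-0.13,0,0,0,0.2764,-1],[0.04,-0.13,0,0,0,0.2764,-1],[0.04,-0.13,0,0,0,0.2764,-1]]'
python3 -m creep '[[0.03,-0.13,0,0,0,0.2764,-1],[0,-0.02,-0.06,0,0,0,-1],[0,0,0,0,0,0,-1]]'
```

```text
time: 30.55
position: [0.5153, -0.0926, 0.096]
tool_rot: [0.075, 0.997, 0.0, -0.001]
ft_force: [0.9, -0.1, -1.0]
width: 0.0247
time: 30.85
position: [0.5215, -0.1304, 0.0799]
tool_rot: [0.008, 1.0, 0.0, -0.002]
ft_force: [-0.9, 0.4, -1.3]
width: 0.0247
```

```bash

python3 -m creep '[[0.016,0.006,-0.1,0,0,-0.035,-1],[0,0,-0.08,0,0,0,-1],[0,0,-0.03,0,0,0,-1],[0,0,0,0,0,0,-1]]'
python3 - <<'E'
from h import *
snap("side","s27",(290,130,410,220),6.6)
snap("top","t27",(305,140,410,230),7.4)
E
```

```text
time: 31.25
position: [0.5263, -0.126, 0.0285]
tool_rot: [0.014, 1.0, 0.0, -0.001]
ft_force: [-0.6, 0.8, -1.3]
width: 0.0248
```

View pics/s27.png

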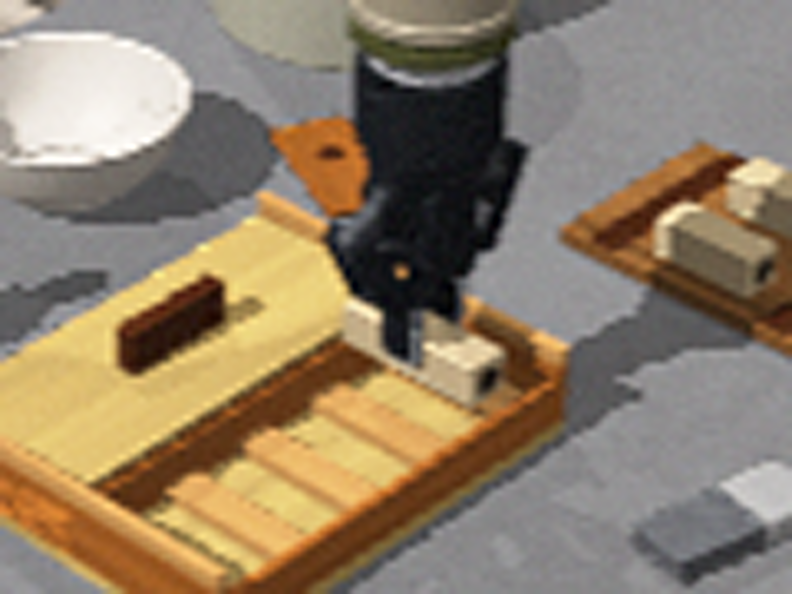

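View pics/t27.png

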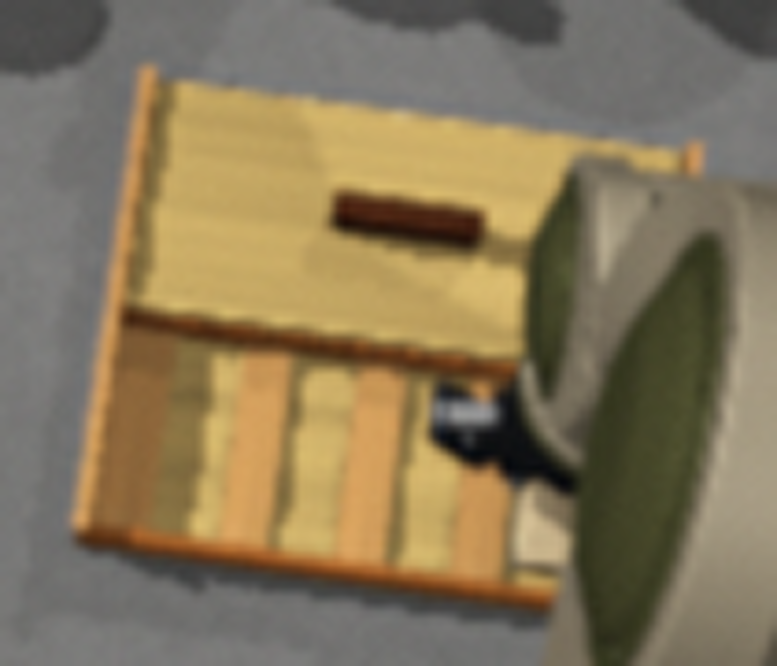

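```bash
python3 - <<'E'
from h import *
z=lambda a:np.array([305+(a[0]+.5)/7.4-.5,140+(a[1]+.5)/7.4-.5])
s=lambda a:np.array([290+(a[0]+.5)/6.6-.5,130+(a[1]+.5)/6.6-.5])
for zz in(.043+.026,):print(at_z("top",z((514,535)),zz))
# side: left-front top corner, bottom corner of prop ; left-rear top
print(at_z("side",s((475,376)),.069),at_z("side",s((342,300)),.069),at_z("side",s((475,407)),.043))
# expected
print(box((.5263,-.126),-.034,.09,z0=.043,z1=.069)[[3,7]])
print(proj("side",box((.5263,-.126),-.034,.09,z0=.043,z1=.069)[[3,7]])*1)
E
```

```text
[ 0.49490861 -0.10964387  0.069     ]
[ 0.47640737 -0.10931645  0.069     ] [ 0.57135181 -0.1173393   0.069     ] [ 0.48107146 -0.11681055  0.043     ]
[[ 0.48176792 -0.11147781  0.069     ]
 [ 0.57171591 -0.11453722  0.069     ]]
[[360.68728912 185.64939507]
 [340.79235663 175.3392122 ]]
```

```bash

python3 -m creep '[[0,-0.012,-0.05,0,0,0,-1],[0,0,-0.04,0,0,0,-1],[0,0,-0.02,0,0,0,-1],[0,0,0,0,0,0,-1]]'
```

```text
time: 31.75
position: [0.5267, -0.1302, 0.0009]
tool_rot: [0.015, 1.0, -0.0, -0.001]
ft_force: [0.2, 0.7, -1.5]
width: 0.0247
```

```bash

python3 -m creep '[[0,0,-0.012,0,0,0,-1],[0,0,0,0,0,0,-1]]'
python3 - <<'E'
from h import *
snap("side","s28",(290,130,410,220),6.6)
E
```

```text
time: 31.95
position: [0.5272, -0.1302, -0.0013]
tool_rot: [0.015, 1.0, -0.0, -0.0]
ft_force: [-0.1, -0.6, -0.7]
width: 0.0247
```

View pics/s28.png

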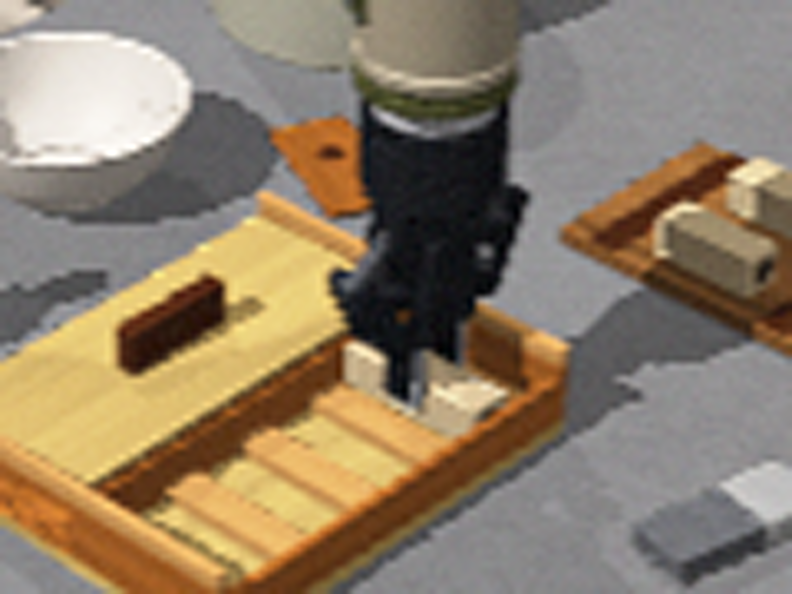

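```bash

python3 -m creep '[[0,0,-0.01,0,0,0,-1],[0,0,0,0,0,0,-1]]'
python3 -m creep '[[0,0,-0.008,0,0,0,-1],[0,0,0,0,0,0,-1]]'
```

```text
time: 32.2
position: [0.5272, -0.1302, -0.0037]
tool_rot: [0.015, 1.0, -0.0, 0.0]
ft_force: [1.0, -0.0, -1.4]
width: 0.0247
time: 32.4
position: [0.5272, -0.1302, -0.0058]
tool_rot: [0.015, 1.0, -0.0, 0.0]
ft_force: [0.9, 0.1, -0.7]
width: 0.0246
```

```bash

python3 -m creep '[[0,0,0,0,0,0,-0.3],[0,0,0,0,0,0,-0.15],[0,0,0,0,0,0,-0.1],[0,0,0.06,0,0,0,-0.1],[0,0,0.16,0,0,0,-0.06],[0,0,0.2,0,0,0,-0.06],[0,0,0,0,0,0,-0.06]]'
python3 - <<'E'
from h import *
snap("side","s29",(290,130,410,220),6.6)
E
```

```text
time: 33.1
position: [0.5301, -0.131, 0.1048]
tool_rot: [0.015, 1.0, -0.001, 0.004]
ft_force: [0.3, 0.1, -0.2]
width: 0.04
```

View pics/s29.png

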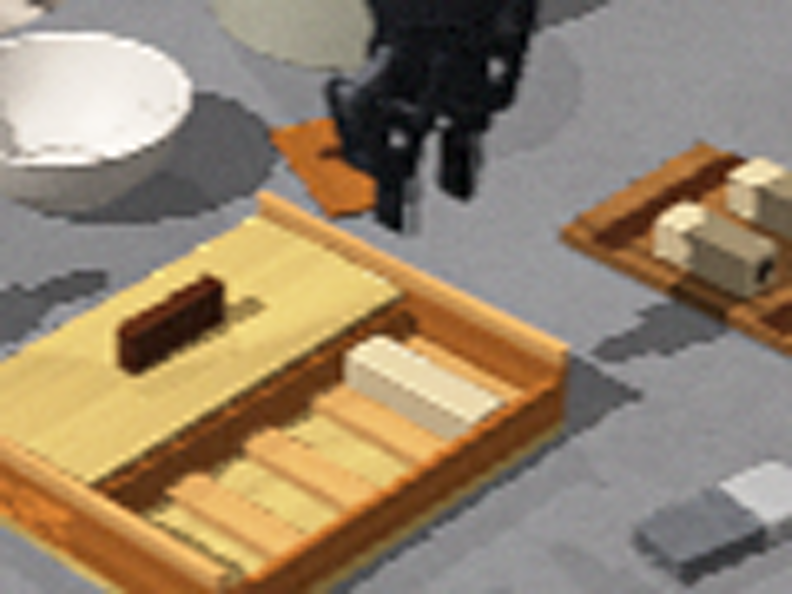

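```bash
python3 - <<'E'
from h import *
snap("top","t30",(210,140,490,270),2.85)
snap("side","s30",(200,140,460,330),3)
for nm,a,b,L in [("A",(249,167),(231,251),.09),("B",(284,171),(267,232),.09)]:
    p,f,n=fitprop(a,b,L);print(nm,np.round(p,4),f,n)
E
```

```text
A [0.6144 0.3363 1.3005 0.0043] [ 0.39  0.62 -0.01 -0.63 -0.22 -0.06] [242, 352]
B [0.6069 0.2064 1.3719 0.0026] [ 0.25  0.37  0.01 -0.42 -0.08 -0.01] [251, 314]
```

View pics/t30.png

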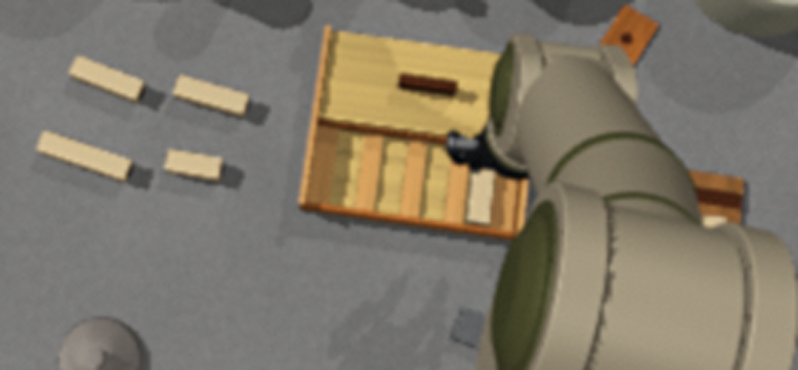

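```bash

python3 -m creep '[[0.03,0.07,0,0,0,-0.276,0.4],[0.03,0.12,0,0,0,-0.276,0.4],[0.03,0.12,0,0,0,-0.276,0.4],[0.03,0.12,0,0,0,-0.276,0.4],[0.03,0.12,0,0,0,-0.276,0.4],[0.03,0.12,0,0,0,-0.276,0.4],[0.03,0.12,0,0,0,-0.276,0.4],[0.03,0.12,0,0,0,-0.276,0.4],[0.03,0.12,0,0,0,-0.276,0.4],[0.02,0.12,0,0,0,-0.276,0.4]]'
python3 -m creep '[[0.02,0.12,0,0,0,-0.276,0.4],[0.01,0.06,-0.1,0,0,-0.276,0.4],[0,0,-0.1,0,0,0,0.4],[0,0,0,0,0,0,0.4]]'
```

```text
time: 34.25
position: [0.5992, 0.1582, 0.0975]
tool_rot: [0.675, 0.738, -0.002, -0.0]
ft_force: [-0.4, 0.1, 0.2]
width: 0.0596
time: 34.65
position: [0.6041, 0.2022, 0.0447]
tool_rot: [0.771, 0.636, -0.004, -0.001]
ft_force: [-1.0, -0.5, -0.9]
width: 0.0596
```

```bash

python3 -m creep '[[0.008,0.014,-0.08,0,0,0,0.4],[0,0,-0.08,0,0,0,0.4],[0,0,-0.05,0,0,0,0.4],[0,0,-0.012,0,0,0,0.4],[0,0,0,0,0,0,0.4]]'
python3 - <<'E'
from h import *
snap("side","s31",(215,160,335,250),6.6)
E
```

```text
time: 35.15
position: [0.6092, 0.205, -0.0062]
tool_rot: [0.772, 0.635, -0.001, -0.0]
ft_force: [0.1, -0.7, -0.3]
width: 0.0596
```

View pics/s31.png

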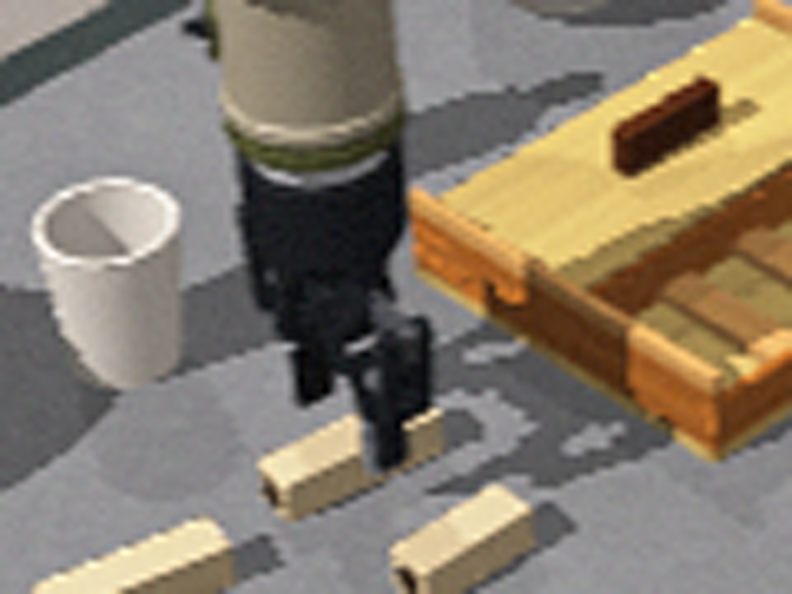

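```bash

python3 -m creep '[[-0.004,0.004,-0.02,0,0,0,0.2],[0,0,-0.014,0,0,0,-0.2],[0,0,0,0,0,0,-0.7],[0,0,0,0,0,0,-1],[0,0,0,0,0,0,-1],[0,0,0,0,0,0,-1]]' 50
python3 -m creep '[[0,0,0.05,0,0,0,-1],[0,0,0.1,0,0,0,-1],[0,0,0.15,0,0,0,-1],[0,0,0.15,0,0,0,-1],[0,0,0,0,0,0,-1]]'
python3 - <<'E'
from h import *
snap("side","s32",(215,150,335,240),6.6)
E
```

```text
time: 35.8
position: [0.6082, 0.2068, -0.0146]
tool_rot: [0.772, 0.636, -0.0, -0.0]
ft_force: [0.1, -0.9, -0.5]
width: 0.0248
time: 36.3
position: [0.611, 0.2071, 0.1035]
tool_rot: [0.772, 0.635, 0.004, 0.001]
ft_force: [0.6, 0.2, -1.7]
width: 0.0243
```

View pics/s32.png

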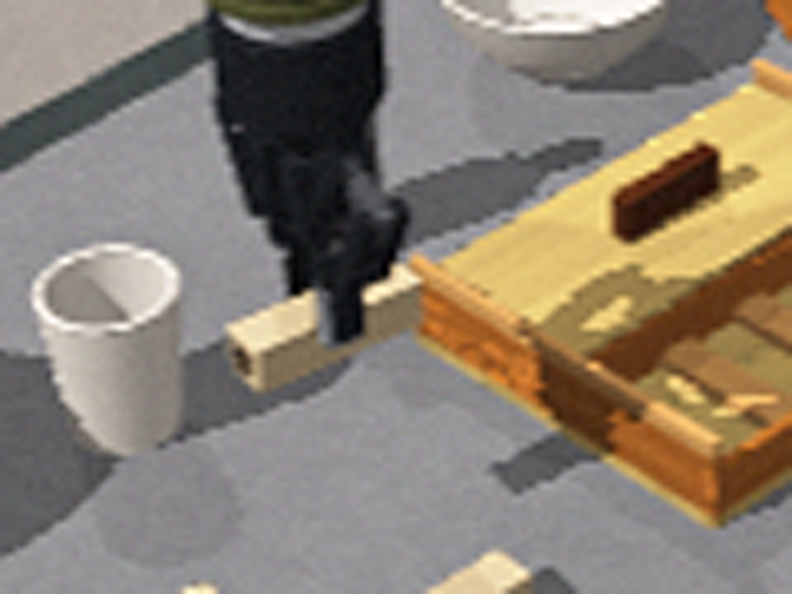

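```bash

python3 -m creep '[[-0.02,-0.05,0,0,0,0.275,-1],[-0.03,-0.1,0,0,0,0.275,-1],[-0.03,-0.1,0,0,0,0.275,-1],[-0.03,-0.1,0,0,0,0.275,-1],[-0.03,-0.1,0,0,0,0.275,-1],[-0.03,-0.1,0,0,0,0.275,-1],[-0.03,-0.1,0,0,0,0.275,-1],[-0.03,-0.1,0,0,0,0.275,-1],[-0.03,-0.1,0,0,0,0.275,-1],[-0.03,-0.1,0,0,0,0.275,-1]]'
python3 -m creep '[[-0.03,-0.1,0,0,0,0.275,-1],[-0.02,-0.08,-0.06,0,0,0.275,-1],[0,0,-0.04,0,0,0,-1],[0,0,0,0,0,0,-1]]'
```

```text
time: 37.35
position: [0.5347, -0.0317, 0.0973]
tool_rot: [0.158, 0.987, -0.0, -0.001]
ft_force: [0.6, -0.3, -1.4]
width: 0.0248
time: 37.75
position: [0.522, -0.076, 0.0714]
tool_rot: [0.02, 1.0, 0.0, -0.001]
ft_force: [0.1, -0.6, -1.0]
width: 0.0249
```

```bash

python3 -m creep '[[0.018,0,-0.1,0,0,0.014,-1],[0,0,-0.07,0,0,0,-1],[0,0,-0.03,0,0,0,-1],[0,0,0,0,0,0,-1]]'
python3 - <<'E'
from h import *
snap("side","s33",(290,130,410,220),6.6)
snap("top","t33",(305,140,410,230),7.4)
E
```

```text
time: 38.15
position: [0.5273, -0.0746, 0.0221]
tool_rot: [0.014, 1.0, 0.0, -0.001]
ft_force: [-0.6, 0.8, -0.6]
width: 0.0248
```

View pics/s33.png

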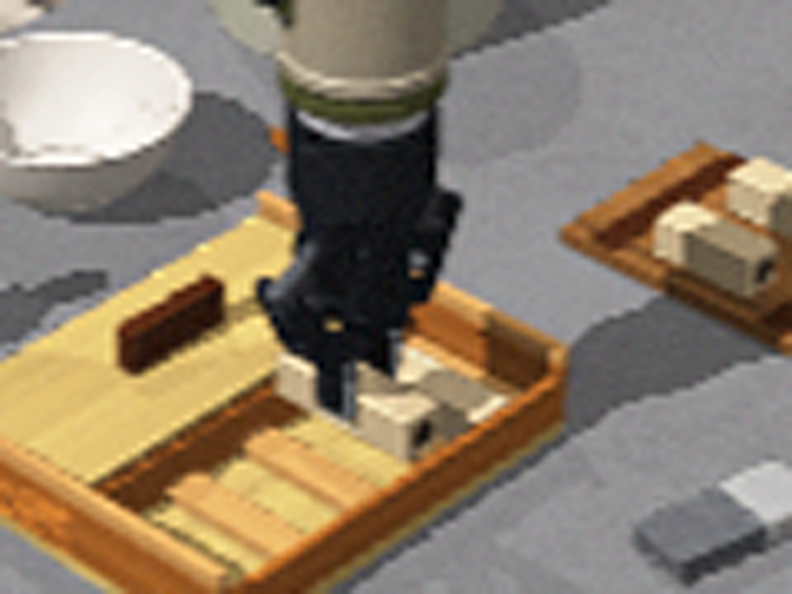

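View pics/t33.png

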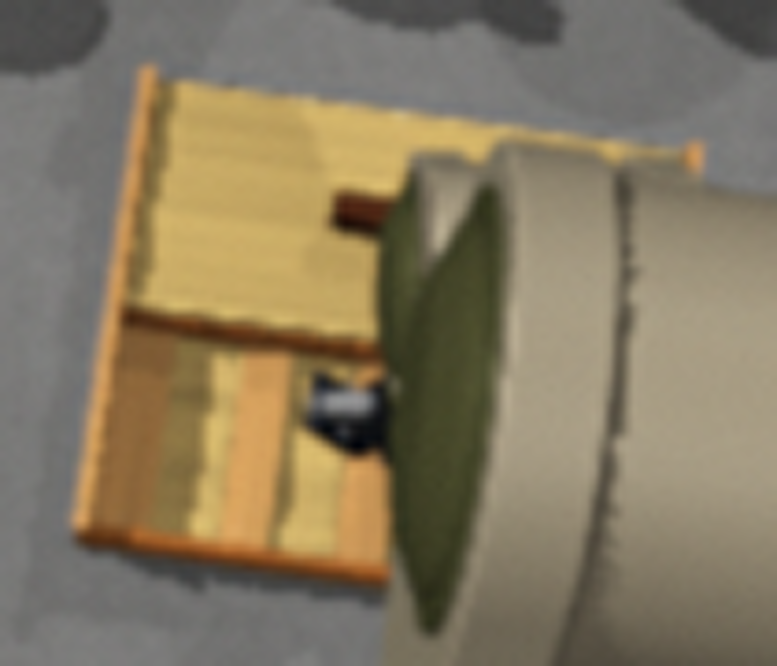

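```bash
python3 - <<'E'
from h import *
s=lambda a:np.array([290+(a[0]+.5)/6.6-.5,130+(a[1]+.5)/6.6-.5])
print(at_z("side",s((410,430)),.063),at_z("side",s((277,355)),.063),at_z("side",s((410,460)),.037))
print(box((.5273,-.0746),-.034,.09,z0=.037,z1=.063)[[2,3,7]])
im=np.load("pics/side.npy")[172:208,325:365]
cv2.imwrite("pics/s33z.png",cv2.resize(im,None,fx=18,fy=16,interpolation=cv2.INTER_CUBIC))
E
```

```text
[ 0.47738241 -0.05852309  0.063     ] [ 0.57010624 -0.06382773  0.063     ] [ 0.48277188 -0.06618222  0.037     ]
[[ 0.48276792 -0.06007781  0.037     ]
 [ 0.48276792 -0.06007781  0.063     ]
 [ 0.57271591 -0.06313722  0.063     ]]
```

View pics/s33z.png

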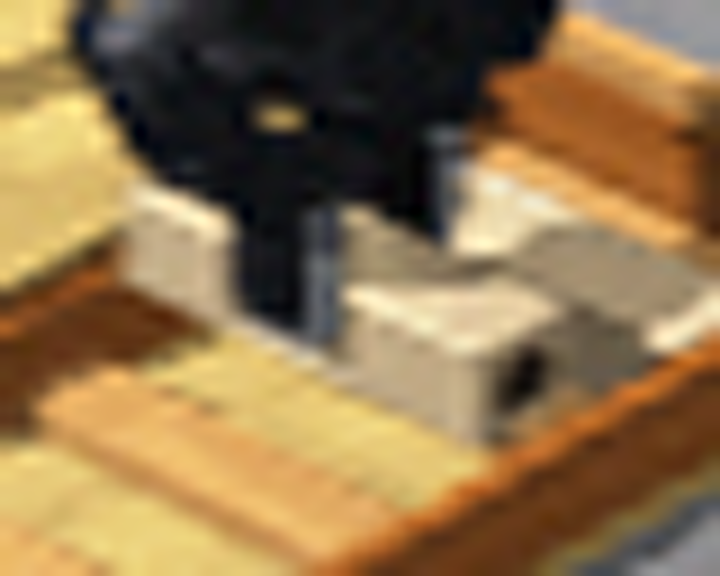

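```bash

python3 -m creep '[[0,-0.006,-0.04,0,0,0,-1],[0,0,-0.04,0,0,0,-1],[0,0,-0.008,0,0,0,-1],[0,0,0,0,0,0,-1]]'
python3 -m creep '[[0,0,-0.012,0,0,0,-1],[0,0,0,0,0,0,-1]]'
python3 -m creep '[[0,0,-0.012,0,0,0,-1],[0,0,0,0,0,0,-1]]'
```

```text
time: 38.65
position: [0.5273, -0.0773, 0.0003]
tool_rot: [0.015, 1.0, -0.0, -0.0]
ft_force: [-0.7, 0.6, -0.9]
width: 0.0244
time: 38.85
position: [0.5277, -0.0773, -0.0023]
tool_rot: [0.015, 1.0, -0.0, 0.0]
ft_force: [-0.8, 0.5, -1.6]
width: 0.0247
time: 39.05
position: [0.5276, -0.0772, -0.0053]
tool_rot: [0.014, 1.0, -0.0, 0.0]
ft_force: [0.5, -0.3, -2.0]
width: 0.0245
```

```bash

python3 -m creep '[[0,0,0,0,0,0,-0.3],[0,0,0,0,0,0,-0.15],[0,0,0,0,0,0,-0.1],[0,0,0.06,0,0,0,-0.1],[0,0,0.16,0,0,0,-0.06],[0,0,0.2,0,0,0,-0.06],[0,0,0,0,0,0,-0.06]]'
python3 - <<'E'
from h import *
snap("side","s34",(290,130,410,220),6.6)
snap("top","t34",(210,140,490,270),2.85)
for nm,a,b,L in [("A",(249,167),(231,251),.09)]:
    p,f,n=fitprop(a,b,L);print(nm,np.round(p,4),f,n)
E
```

```text
time: 39.75
position: [0.5306, -0.0777, 0.1052]
tool_rot: [0.015, 1.0, -0.0, 0.004]
ft_force: [1.1, 0.4, 0.2]
width: 0.0402
A [0.6146 0.3364 1.2933 0.0037] [ 0.36  0.61  0.06 -0.56 -0.19 -0.05] [241, 350]
```

View pics/s34.png

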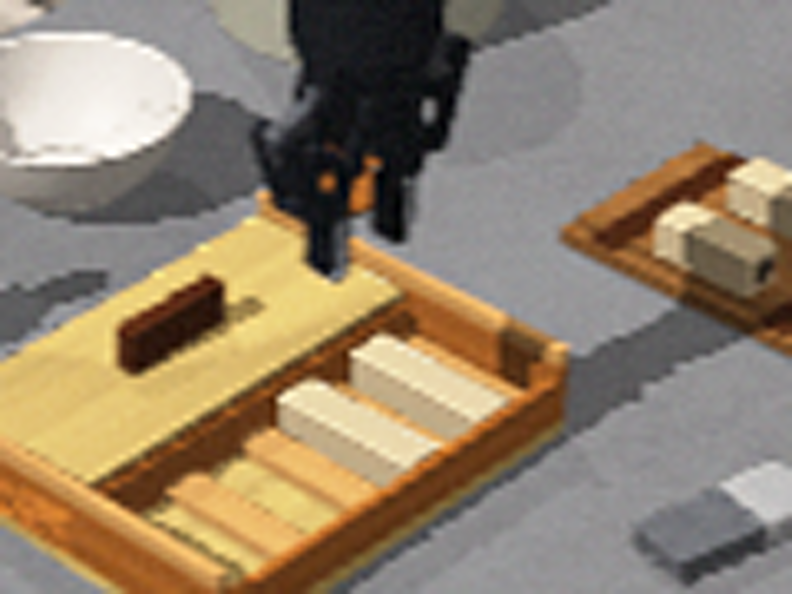

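View pics/t34.png

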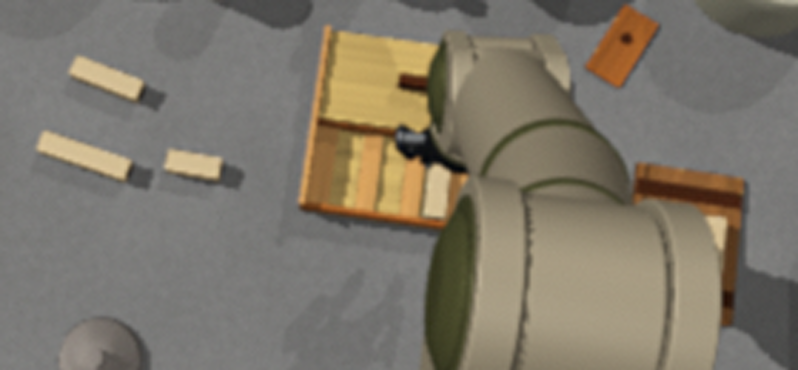

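```bash

python3 -m creep '[[0.03,0.08,0,0,0,-0.2665,0.3],[0.03,0.13,0,0,0,-0.2665,0.4],[0.03,0.13,0,0,0,-0.2665,0.4],[0.03,0.13,0,0,0,-0.2665,0.4],[0.03,0.13,0,0,0,-0.2665,0.4],[0.03,0.13,0,0,0,-0.2665,0.4],[0.03,0.13,0,0,0,-0.2665,0.4],[0.03,0.13,0,0,0,-0.2665,0.4],[0.03,0.13,0,0,0,-0.2665,0.4],[0.03,0.13,0,0,0,-0.2665,0.4]]'
python3 -m creep '[[0.02,0.13,0,0,0,-0.2665,0.4],[0.01,0.13,0,0,0,-0.2665,0.4],[0,0.13,-0.1,0,0,-0.2665,0.4],[0,0,-0.1,0,0,0,0.4],[0,0,0,0,0,0,0.4]]'
```

```text
time: 40.85
position: [0.602, 0.2362, 0.0981]
tool_rot: [0.656, 0.755, -0.002, -0.0]
ft_force: [-0.1, -0.4, 0.4]
width: 0.06
time: 41.35
position: [0.6067, 0.3328, 0.0446]
tool_rot: [0.796, 0.606, -0.004, 0.0]
ft_force: [0.8, -0.5, -0.2]
width: 0.0596
```

```bash

python3 -m creep '[[0.018,0.01,-0.08,0,0,-0.014,0.4],[0,0,-0.08,0,0,0,0.4],[0,0,-0.05,0,0,0,0.4],[0,0,-0.012,0,0,0,0.4],[0,0,0,0,0,0,0.4]]'
python3 - <<'E'
from h import *
snap("side","s35",(190,170,310,260),6.6)
E
```

```text
time: 41.85
position: [0.615, 0.3344, -0.0058]
tool_rot: [0.799, 0.601, -0.0, 0.0]
ft_force: [0.1, 0.6, -0.2]
width: 0.0601
```

View pics/s35.png

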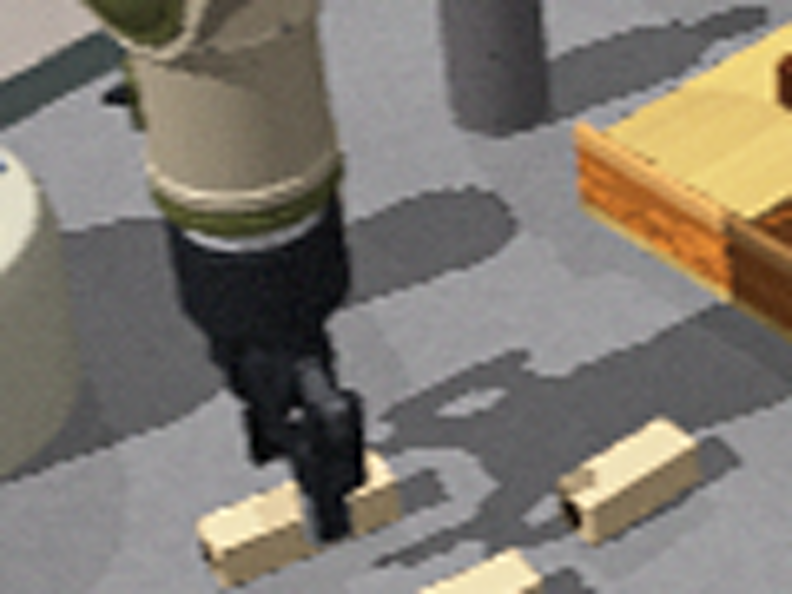

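```bash

python3 -m creep '[[-0.004,0.012,-0.02,0,0,0,0.2],[0,0,-0.014,0,0,0,-0.2],[0,0,0,0,0,0,-0.7],[0,0,0,0,0,0,-1],[0,0,0,0,0,0,-1],[0,0,0,0,0,0,-1]]' 50
python3 -m creep '[[0,0,0.05,0,0,0,-1],[0,0,0.1,0,0,0,-1],[0,0,0.15,0,0,0,-1],[0,0,0.15,0,0,0,-1],[0,0,0,0,0,0,-1]]'
python3 - <<'E'
from h import *
snap("side","s36",(190,150,310,240),6.6)
E
```

```text
time: 42.5
position: [0.6137, 0.3383, -0.014]
tool_rot: [0.799, 0.602, -0.0, -0.0]
ft_force: [-0.3, 0.0, -0.0]
width: 0.0247
time: 43.0
position: [0.6168, 0.3389, 0.1045]
tool_rot: [0.799, 0.601, 0.004, 0.001]
ft_force: [0.9, -0.6, -0.4]
width: 0.0247
```

View pics/s36.png

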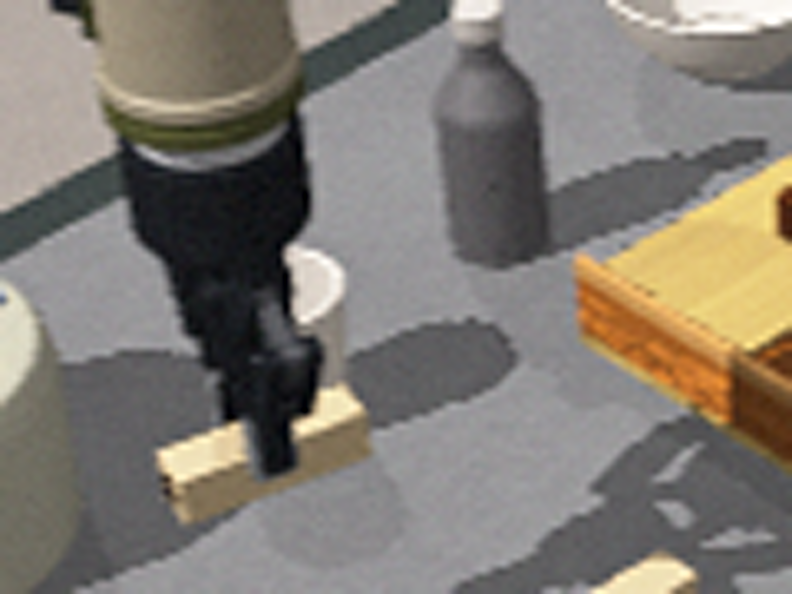

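```bash

python3 -m creep '[[-0.02,-0.06,0,0,0,0.267,-1],[-0.03,-0.12,0,0,0,0.267,-1],[-0.03,-0.12,0,0,0,0.267,-1],[-0.03,-0.12,0,0,0,0.267,-1],[-0.03,-0.12,0,0,0,0.267,-1],[-0.03,-0.12,0,0,0,0.267,-1],[-0.03,-0.12,0,0,0,0.267,-1],[-0.03,-0.12,0,0,0,0.267,-1],[-0.03,-0.12,0,0,0,0.267,-1],[-0.03,-0.12,0,0,0,0.267,-1]]'
python3 -m creep '[[-0.03,-0.12,0,0,0,0.267,-1],[-0.03,-0.12,0,0,0,0.267,-1],[0,-0.08,-0.06,0,0,0.267,-1],[0,0,-0.04,0,0,0,-1],[0,0,0,0,0,0,-1]]'
```

```text
time: 44.05
position: [0.5401, 0.052, 0.0978]
tool_rot: [0.221, 0.975, -0.0, -0.001]
ft_force: [-0.3, 0.2, -1.5]
width: 0.0247
time: 44.55
position: [0.525, -0.0269, 0.0719]
tool_rot: [0.018, 1.0, 0.0, -0.001]
ft_force: [0.7, 0.1, -0.1]
width: 0.025
```

```bash

python3 -m creep '[[0.012,0.014,-0.1,0,0,0.008,-1],[0,0,-0.07,0,0,0,-1],[0,0,-0.03,0,0,0,-1],[0,0,0,0,0,0,-1]]'
python3 - <<'E'
from h import *
snap("side","s37",(275,140,395,230),6.6)
im=np.load("pics/side.npy")[172:215,310:360]
cv2.imwrite("pics/s37z.png",cv2.resize(im,None,fx=15,fy=13,interpolation=cv2.INTER_CUBIC))
E
```

```text
time: 44.95
position: [0.5286, -0.0221, 0.0226]
tool_rot: [0.014, 1.0, -0.0, -0.001]
ft_force: [-0.2, -0.1, -1.5]
width: 0.0248
```

View pics/s37z.png

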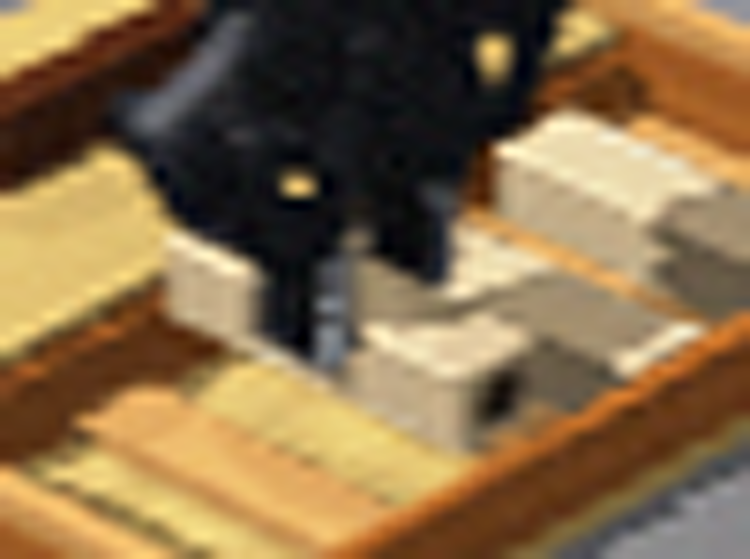

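```bash

python3 -m creep '[[0,0,-0.04,0,0,0,-1],[0,0,-0.04,0,0,0,-1],[0,0,-0.008,0,0,0,-1],[0,0,0,0,0,0,-1]]'
python3 -m creep '[[0,0,-0.012,0,0,0,-1],[0,0,0,0,0,0,-1]]'
python3 -m creep '[[0,0,-0.012,0,0,0,-1],[0,0,0,0,0,0,-1]]'
```

```text
time: 45.4
position: [0.5289, -0.0233, 0.0009]
tool_rot: [0.014, 1.0, -0.0, -0.0]
ft_force: [-0.1, -0.1, -1.3]
width: 0.0243
time: 45.6
position: [0.5292, -0.0233, -0.0017]
tool_rot: [0.014, 1.0, -0.0, 0.0]
ft_force: [0.3, -0.8, -2.3]
width: 0.0246
time: 45.8
position: [0.5292, -0.0233, -0.0048]
tool_rot: [0.014, 1.0, -0.0, 0.0]
ft_force: [-0.9, 0.0, -1.3]
width: 0.0245
```

```bash

python3 -m creep '[[0,0,-0.004,0,0,0,-0.3],[0,0,0,0,0,0,-0.2],[0,0,0,0,0,0,-0.15],[0,0,0.06,0,0,0,-0.15],[0,0,0.16,0,0,0,-0.1],[0,0,0.2,0,0,0,-0.1],[0.04,0.18,0.1,0,0,0,-0.1],[0,0.2,0,0,0,0,-0.1],[0,0.2,0,0,0,0,-0.1],[0,0.2,0,0,0,0,-0.1]]'
python3 -m creep '[[0,0.2,0,0,0,0,-0.1],[0,0.1,0,0,0,0,-0.1],[0,0,0,0,0,0,-0.1]]'
python3 - <<'E'
from h import *
snap("side","s38",(275,140,395,230),6.6)
snap("top","t38",(305,140,410,230),7.4)
E
```

```text
time: 46.8
position: [0.5388, 0.1713, 0.1239]
tool_rot: [0.015, 1.0, 0.0, 0.001]
ft_force: [0.5, -0.5, 0.1]
width: 0.0387
time: 47.1
position: [0.5379, 0.2501, 0.1232]
tool_rot: [0.011, 1.0, 0.001, 0.0]
ft_force: [-0.5, -0.4, -1.0]
width: 0.0383
```

View pics/s38.png

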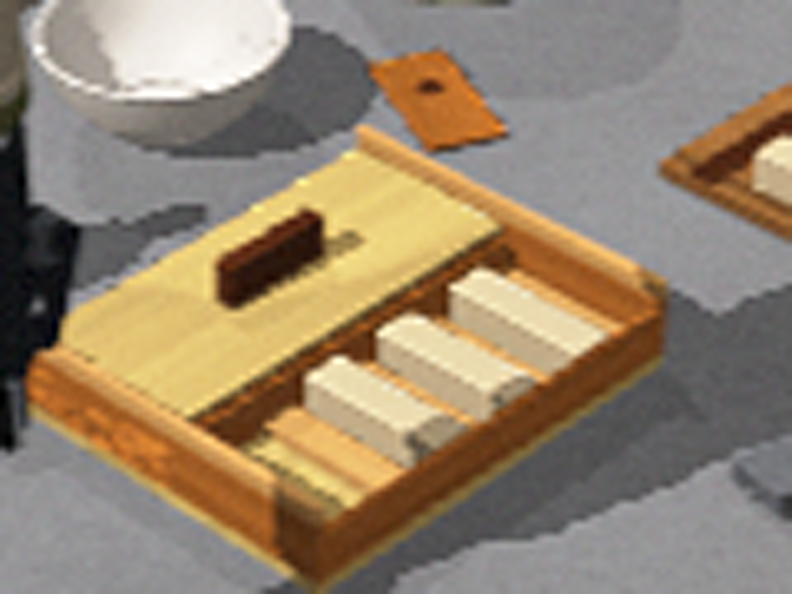

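View pics/t38.png

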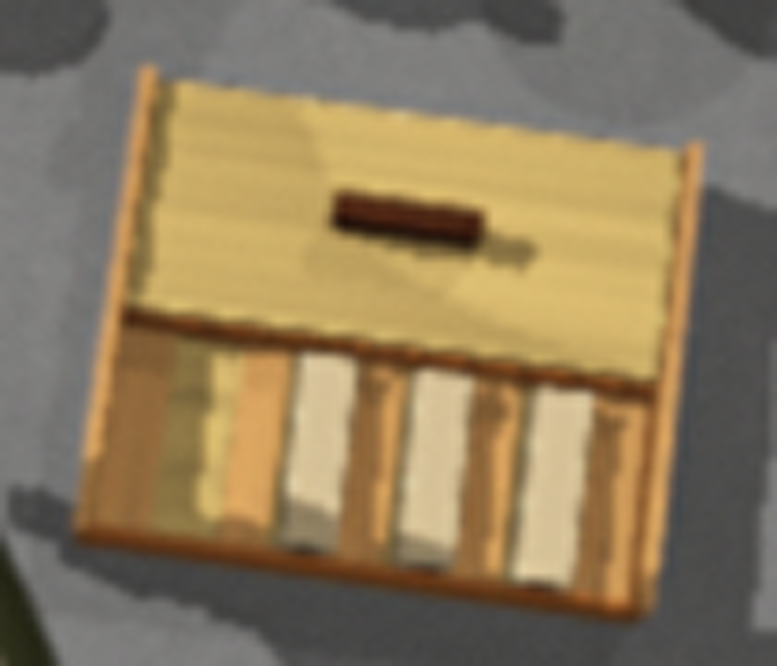

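```bash

python3 -m creep '[[0.02,-0.08,0.06,0,0,-0.273,0.1],[0.04,-0.12,0.04,0,0,-0.273,0.1],[0.04,-0.12,0,0,0,-0.273,0.1],[0.04,-0.12,0,0,0,-0.273,0.1],[0.04,-0.12,0,0,0,-0.273,0.1],[0.04,-0.12,0,0,0,-0.273,0.1],[0.04,-0.12,0,0,0,-0.273,0.1],[0.04,-0.12,0,0,0,-0.273,0.1],[0.04,-0.12,0,0,0,-0.273,0.1],[0.04,-0.12,0,0,0,-0.273,0.1]]'
python3 -m creep '[[0.02,-0.05,0,0,0,-0.273,0.1],[0,0,-0.1,0,0,0,0.1],[0,0,0,0,0,0,0.1]]'
```

```text
time: 48.2
position: [0.6332, -0.0489, 0.1485]
tool_rot: [0.669, 0.743, -0.0, 0.0]
ft_force: [-0.6, 1.0, 0.5]
width: 0.0468
time: 48.5
position: [0.6363, -0.06, 0.1211]
tool_rot: [0.719, 0.695, -0.002, -0.001]
ft_force: [-0.5, -0.6, -0.2]
width: 0.0467
```

```bash

python3 -m creep '[[0,0.024,-0.12,0,0,0,0.1],[0,0,-0.12,0,0,0,0.1],[0,0,-0.08,0,0,0,0.1],[0,0,-0.03,0,0,0,0.1],[0,0,0,0,0,0,0.1]]'
python3 - <<'E'
from h import *
snap("side","s39",(270,110,430,230),5)
E
```

```text
time: 49.0
position: [0.6381, -0.0524, 0.0355]
tool_rot: [0.718, 0.696, -0.001, -0.001]
ft_force: [-1.0, 0.1, -0.5]
width: 0.047
```

View pics/s39.png

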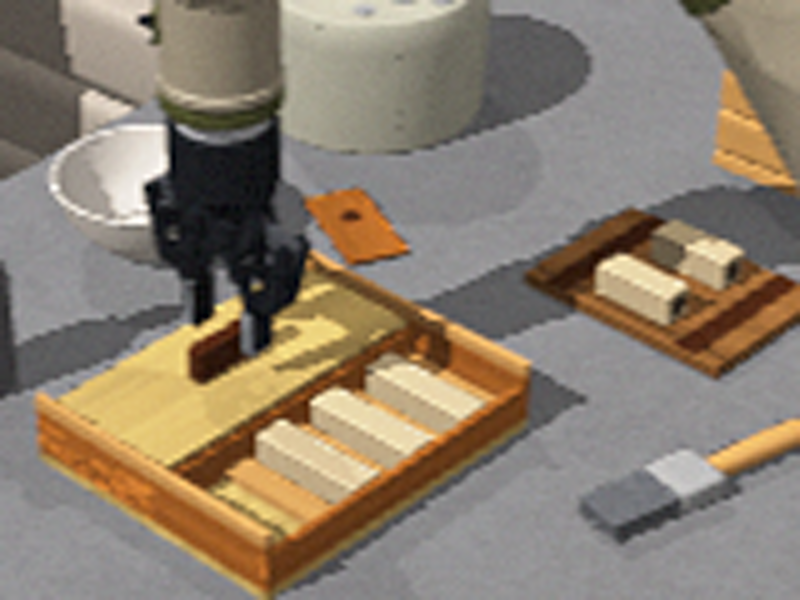

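```bash

python3 -m creep '[[0,0,-0.04,0,0,0,0.1],[0,0,0,0,0,0,-0.4],[0,0,0,0,0,0,-0.5],[0,0,0,0,0,0,-1],[0,0,0,0,0,0,-1],[0,0,0,0,0,0,-1]]' 60
```

```text
time: 49.65
position: [0.6378, -0.0518, 0.0263]
tool_rot: [0.718, 0.696, -0.0, -0.001]
ft_force: [-3.2, 0.7, 4.6]
width: 0.0127
```

Gripped. Slide it home (about −108 mm along the box's x).

```bash

python3 -m creep '[[-0.04,0.001,0,0,0,0,-1],[-0.08,0.003,0,0,0,0,-1],[-0.08,0.003,0,0,0,0,-1],[-0.08,0.003,0,0,0,0,-1],[-0.08,0.003,0,0,0,0,-1],[-0.04,0.001,0,0,0,0,-1],[0,0,0,0,0,0,-1]]'
python3 -m creep '[[-0.02,0.001,0,0,0,0,-1],[0,0,0,0,0,0,-1]]'
```

```text
time: 50.35
position: [0.5371, -0.0473, 0.0263]
tool_rot: [0.718, 0.696, -0.0, -0.001]
ft_force: [-1.0, 4.8, 6.2]
width: 0.0124
time: 50.55
position: [0.5337, -0.0472, 0.0263]
tool_rot: [0.718, 0.696, 0.0, -0.0]
ft_force: [-1.1, 5.2, 7.5]
width: 0.0126
```

```bash

python3 -m creep '[[-0.012,0,0,0,0,0,-1],[0,0,0,0,0,0,-1]]'|grep -E "pos|force"
python3 -m creep '[[-0.012,0,0,0,0,0,-1],[0,0,0,0,0,0,-1]]'|grep -E "pos|force"
python3 -m creep '[[-0.008,0,0,0,0,0,-1],[0,0,0,0,0,0,-1]]'|grep -E "pos|force"
```

```text
position: [0.5312, -0.0471, 0.0263]
ft_force: [-0.9, 5.9, 7.8]
position: [0.53, -0.0471, 0.0263]
ft_force: [4.6, 5.8, 2.5]
position: [0.53, -0.0471, 0.0263]
ft_force: [9.4, 6.4, -3.4]
```

```bash

python3 -m creep '[[0,0,0,0,0,0,-0.4],[0,0,0,0,0,0,0],[0,0,0,0,0,0,0.1],[0,0,0.04,0,0,0,0.1],[0,0,0.16,0,0,0,0.1],[0,0,0.2,0,0,0,0.1],[0,0,0.2,0,0,0,0.1],[-0.08,0.15,0,0,0,0,0.1],[-0.08,0.19,0,0,0,0,0.1],[-0.04,0.19,0,0,0,0,0.1]]'
python3 -m creep '[[0,0.19,0,0,0,0,0.1],[0,0.19,0,0,0,0,0.1],[0,0.19,0,0,0,0,0.1],[0,0.19,0,0,0,0,0.1],[0,0.19,0,0,0,0,0.1],[0,0,0,0,0,0,0.1]]'
python3 - <<'E'
from h import *
snap("top","t40",(210,120,490,270),2.85)
snap("side","s40",(200,110,460,300),3)
snap("top","t40b",(305,140,410,230),7.4)
E
```

```text
time: 52.15
position: [0.4745, 0.0834, 0.1769]
tool_rot: [0.719, 0.695, 0.0, -0.0]
ft_force: [1.4, 0.2, -0.0]
width: 0.0469
time: 52.75
position: [0.475, 0.3277, 0.1758]
tool_rot: [0.715, 0.699, 0.001, -0.001]
ft_force: [-0.3, -1.0, 0.4]
width: 0.0471
```

View pics/t40.png

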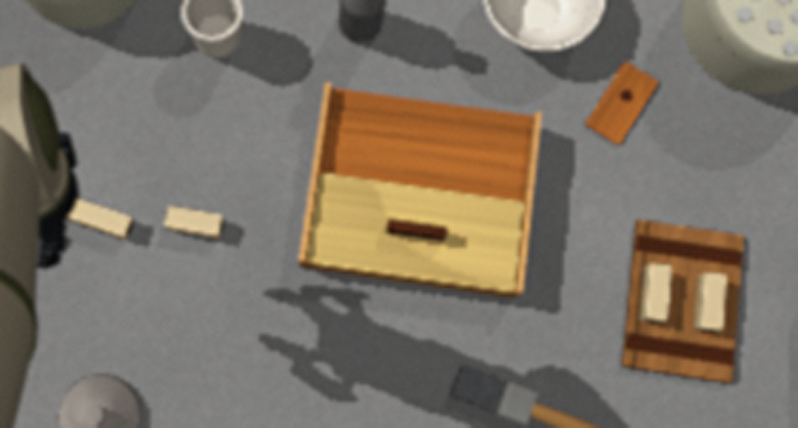

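View pics/s40.png

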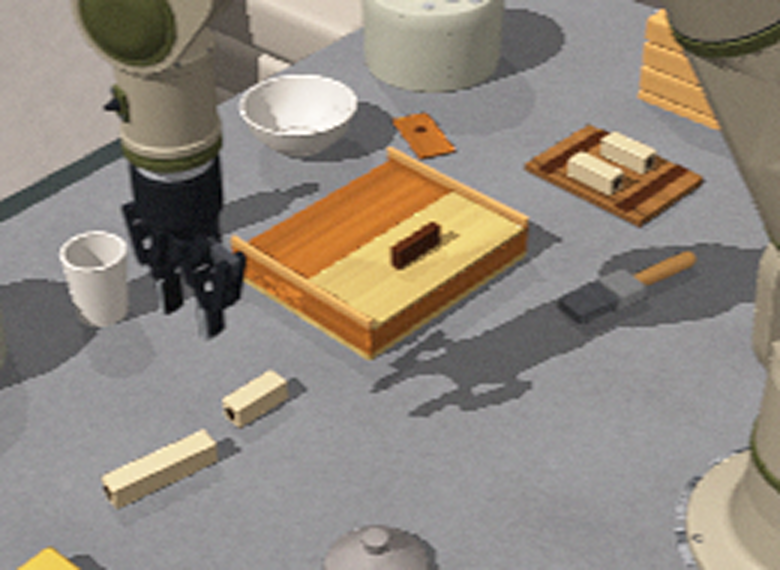

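View pics/t40b.png

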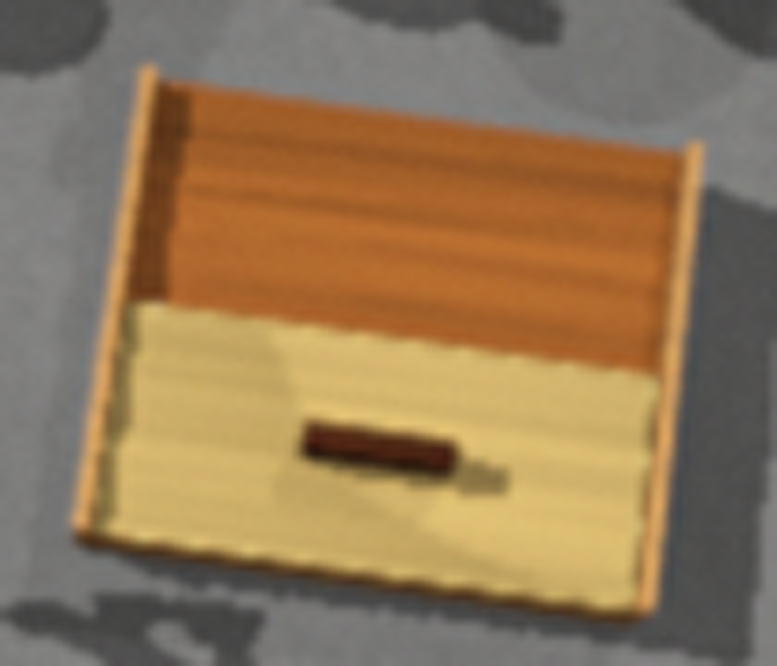

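```bash
python3 - <<'E'
from h import *
for nm,b,L in(("S",(285,246),.066),("L",(250,267),.114)):
    p,f,n=fitprop(None,b,L,z=0,views=("side",)) if False else (None,)*3
    print(nm,mom(blob("side",np.load("pics/side.npy"),b))[0]) if 0 else None
im=ctrl.get_image("side");m=lambda b:mom(blob("side",im,b))[0]
print(m((285,246)),m((250,267)))
im=cv2.imread("pics/side0.png");print(m((285,246)),m((250,267)))
print(ctrl.sign_off())
E
```

```text
[284.5770751  242.43083004] [252.90315789 265.82526316]
[284.57768924 242.43027888] [252.86257928 265.83298097]
the job is handed in; nothing more can be done
None
```

I slid the cover fully open and took out the two short props that were in the box, laying them flat on the ware board. I then laid the three 90 mm props from the table flat, each in its own slot, and slid the cover home. The job was handed in at about 53 s, with the gripper empty and clear of everything.

**Checks that passed:**
- **Cover:** it came to rest against both stops, about 107.8 mm apart, and the final picture shows it in the closed position.
- **Props in the slots:** before closing, both cameras showed the three props sitting flat in three slots; the leftmost (+81 mm) slot is empty.
- **Ware board:** the final pictures show both short props flat on it.
- **Left on the table:** the short and long props have not moved, to within 0.05 pixel of the first picture. The rest of the table looked undisturbed in the pictures, but I did not measure it.

**Checks that failed or disagreed:**
- **Height reading:** the reported tool height was about 27 mm too low against the real fingertip. My first grasp of the handle closed on nothing because of it. I found the offset by pressing the shut fingers on the cover, which reached about 74 N at the wrist and pushed the cover about 6 mm. I allowed for the offset afterwards.
- **Box position:** the two cameras differed by about 5 mm, so I also used where the robot had gripped the handle and the short props.
- **Nudged prop:** the first prop placed appeared to shift 2–3 mm within its slot while I set down the next one. It stayed in its slot.

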